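Load the thread stand and hold its cap ready

TASK

Lower the spool of brown thread onto the upright spindle of the thread stand until it sits fully down, and let go of it. Then lift the brass spindle cap over the tool rack and finish while still holding it, upright, still and centred about one centimetre above the spindle's tip without touching the stand or spool, so that I can lay the thread end under it. Do not drop the spool down the spindle, do not bump the rack or its tools, and leave the glue bottle, jar and hammer where they are.

Things in the scene. Friction and masses are not known exactly. Their poses are not given: they have to be found in the camera images.
- spool: Standing spool of dark brown thread on a cardboard tube: thread 48 mm diameter from 4 to 76 mm up, 80 mm tall overall, tube 23 mm outside, 16 mm bore right through along z. About 150 g (varies). Loose on the bench, robot's right (y below 0). Origin: centre of its underside; z up along its axis. Seated, the spindle's tip stands 12 mm above its top: grip its upper half.
- cap: Brass spindle cap standing on the bench, robot's right: round flange 40 mm in diameter, 14 mm thick, sloping in to 20 mm at 18 mm up; above it a round knob 20 mm in diameter to grip, top at 46 mm. Blind hole 14 mm wide, 10 mm deep in the underside. About 180 g (varies). Origin: centre of its underside; z up along its axis.
- stand: Thread stand, fixed to the bench on the robot's left (y above 0): grey square base 100 x 100 x 18 mm with a 60 mm felt disc 2 mm thick on it, and one upright steel spindle, 9 mm in diameter, in its centre. Origin: centre of the base's underside, on the bench; z up.
- spindle_foot (a point): Point on the spindle's axis at the felt's surface, 20 mm above the bench: a fully seated spool has its underside centre here.
- spindle_tip (a point): Top end of the spindle, 112 mm above the bench (92 mm above the felt); its last 8 mm taper to 3 mm. z up.
- rack: Wooden tool rack, fixed to the bench between the spool and cap on one side and the stand on the other: block 400 mm long (its x axis, roughly pointing away from the robot), 70 mm wide (y), 50 mm high, with a row of upright handles and punches along it; the tallest reaches 130 mm above the bench. Origin: centre of its underside.
- glue_bottle: White glue bottle with a blue cone nozzle, 56 mm diameter, 125 mm tall, loose, beyond the stand. To be left alone. Origin: centre of its underside.
- jar: Small jar, 48 mm diameter, 60 mm tall, loose, near the far edge of the bench, to the right of the rack. To be left alone. Origin: centre of its underside.
- hammer: Hammer with a wooden handle, about 240 mm long, lying along x at the right edge of the work area. To be left alone. Its origin lies under its middle.

How it is judged:
By the outcome, as a careful person would: the job done as asked, in the order asked, and still so for the second after the job is handed in, while the arm keeps its last pose, push and grip.
It also fails if it takes over 72 s, if anything falls off the work surface, if the arm or the gripper's body presses on something with over 40 N, if the wrist force passes 120 N, or if a joint passes its speed limit or range.

ROBOT

A 6-joint arm with a two-finger parallel gripper is mounted at the origin on the work surface. World frame = base frame: x ahead of the robot, y to its left, z up, the work surface at z = 0. Lengths are in m, angles in rad, forces in N, time in s.
With the tool pointing down it reaches from about 0.4 to 0.825 m from the base axis. Payload 7 kg.
Tool frame: the origin (TCP) lies on the centre line of the jaws, within the pads' length; the fingertips stand 22 mm ahead of it and the grasp point (between the pads) lies 3 mm ahead of it (arm.tcp_to_tips is the distance from the TCP to the fingertips, in m); z points along the fingers, y is the line along which they close (so a half turn about z gives the same grasp; the last joint's range is limited). The gripper opens to 88 mm and grips with 3 to 60 N. Pads are 19 mm wide; open, the fingers measure 130 mm over their backs; the gripper's body (78 mm by 193 mm) begins 47 mm behind the grasp point.
Start: joints at [-0.975, 0.359, 0.012, 0, -1.224, -0.288], TCP at [0.204, -0.643, 0.217] pointing down, gripper open.
Joint ranges: [-3.07, 3.07], [-1.43, 2.12], [-1.02, 1.25], [-3.03, 1.67], [-3.05, -0], [-3.03, 3.03]. Speed limits (rad/s): [2.39, 2.39, 3.01, 3.14, 3.14, 3.14].

INTERFACE

Orientations are given as [roll, pitch, yaw] about the fixed x, y, z axes, in that order (R = Rz(yaw) Ry(pitch) Rx(roll)).
In Python, from station import arm gives the robot as it stands.
- The arm moves only by the tool jog_arm, never from a script. Its argument "targets" is a list of rows, each an object of numbers: "dx", "dy", "dz": the shift along the tool's x, y, z in mm; "rx", "ry", "rz": the turn, a rotation vector about the tool's x, y, z in rad; "gripper": the closure, from 0 (fully open) to 1 (shut). In form: [{"dx": .., "dy": .., "dz": .., "rx": .., "ry": .., "rz": .., "gripper": ..}, ...]. A call has exactly 8 rows; each row is the pose to reach, as a shift and turn from the pose commanded when the call began, along the tool's axes at that moment; what a row does not reach only later rows make up. A row lasts 1/12 s, in which the tool goes at most 41.7 mm and 7.16 degrees, less where a joint would pass 70% of its speed; a pose out of reach is approached as far as the arm can. A call with a gripper value outside its range is refused whole. The fingers move at their own pace and stop on an object; "force" is the grip in N (left out, the last holds). Time passes only in rows, so rows that repeat a pose let the fingers close, or fill a call up. It gives the time, the measured TCP pose, the force, the opening and the grip force at its end, in the units of the state.
- arm.get_state(): the state, without advancing time (a new reading comes with each control period).
- arm.grab_frame(name): name is "scene" or "top" or "wrist"; returns a dict with "frame" (480x640x3 uint8, red, green, blue), "z_map" (480x640 float32, m along the optical axis (not along the pixel's ray), 0 where there is no reading), "fx", "fy", "cx", "cy" (pixels), "view" (4x4, takes a point from world to camera coordinates). Camera axes: x right, y down, z forward; pixel columns grow to the right and rows downward; lengths in m; the calibration is good to about 2 mm. A picture is of the moment at which its call begins.
- arm.job_done(): hands the job in; it is judged then, once.
The state is a dict: "t": time; "q": joint angles; "qd": joint speeds; "joint_efforts": joint torques, N m; "eef_pos": TCP position; "ee_rot": TCP orientation; "force": force on the tool from outside, world axes, zero at the start; "moment": the same for the moment, N m; "width": finger opening in m; "gripper_force": force on a finger pad.
Only numpy, scipy, OpenCV 4.12 (cv2) and the standard library are available. Lean on these libraries where they do the work, as an engineer would, in place of code of your own. Each camera call takes 0.05 s, during which the arm holds its last target. There are 200 camera calls.

## Working session

There is one attempt and no reset: what is moved stays moved. The work goes in short steps, Python scripts to look and compute and a tool call to move; the robot and the scene stay as the last step left them, time stands still between calls to the robot, and variables do not carry over. Pictures are saved under pics/ and viewed, at most 10 in all, crops included, and the job is handed in when it is done.

Besides the shell and the picture viewer there is one more tool, called after "Request:" in YAML: its name, and indented under it one key for each argument. jog_arm: Moves the arm, as the interface text tells. Its arguments: {"type":"object","properties":{"targets":{"type":"array","items":{"type":"object","properties":{"dx":{"type":"number"},"dy":{"type":"number"},"dz":{"type":"number"},"rx":{"type":"number"},"ry":{"type":"number"},"rz":{"type":"number"},"gripper":{"type":"number"}}}},"force":{"type":"number"}},"required":["targets"]}

```bash
mkdir -p pics; ls; python3 - <<'E'
from station import arm
import cv2,pickle
s=arm.get_state();print(s)
for n in("top","scene"):
    f=arm.grab_frame(n);pickle.dump(f,open(n+".pkl","wb"));cv2.imwrite(f"pics/{n}0.png",f["frame"][:,:,::-1])
    print(n,f["fx"],f["fy"],f["cx"],f["cy"],f["view"])
E
```

```text
pics
{'t': 0.0, 'q': array([-9.74898080e-01,  3.59366549e-01,  1.10825148e-02, -3.68472341e-04,
       -1.22408210e+00, -2.88119188e-01]), 'qd': array([-0.00056362, -0.00019122, -0.00020882,  0.00053476,  0.00028738,
       -0.00271196]), 'joint_efforts': array([ 1.49039308e-03, -5.82712018e+01,  2.93055385e+01,  6.99716359e+00,
        6.83041246e-03, -1.23744012e-04]), 'eef_pos': array([ 0.20433316, -0.64281394,  0.21594284]), 'ee_rot': array([ 3.13998912e+00, -1.13993892e-04, -2.83393899e+00]), 'force': array([-0.59531082,  0.03464927, -0.95580497]), 'moment': array([-0.05362396, -0.05107274, -0.0252982 ]), 'gripper_force': 0.0, 'width': 0.08772415334241344}
top 483.60347346264535 483.60347346264535 325.66648810182267 242.5309142758063 [[-0.01182016 -0.99962462 -0.02471658 -0.08007444]
 [-0.984937    0.0159038  -0.17218066  0.60680305]
 [ 0.17250912  0.02230908 -0.98475525  1.07220371]
 [ 0.          0.          0.          1.        ]]
scene 485.81394706471184 485.81394706471184 322.4396574676895 240.90919844392795 [[ 0.24677113  0.96898197  0.01334013 -0.04841998]
 [ 0.72130517 -0.17446726 -0.67028354 -0.36268544]
 [-0.64716525  0.17502893 -0.74198519  1.48982065]
 [ 0.          0.          0.          1.        ]]
```

View pics/top0.png

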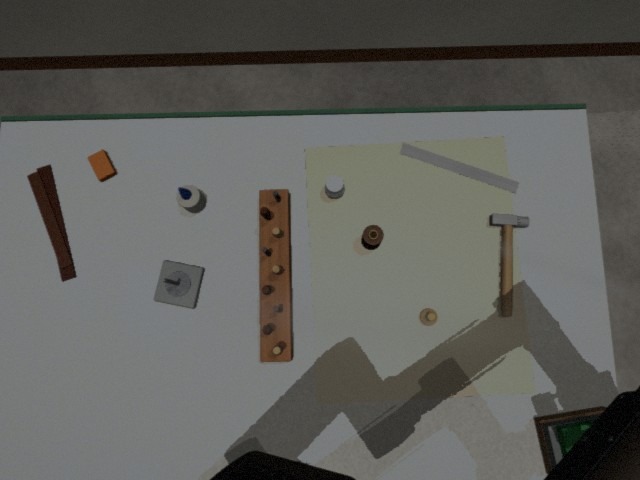

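View pics/scene0.png

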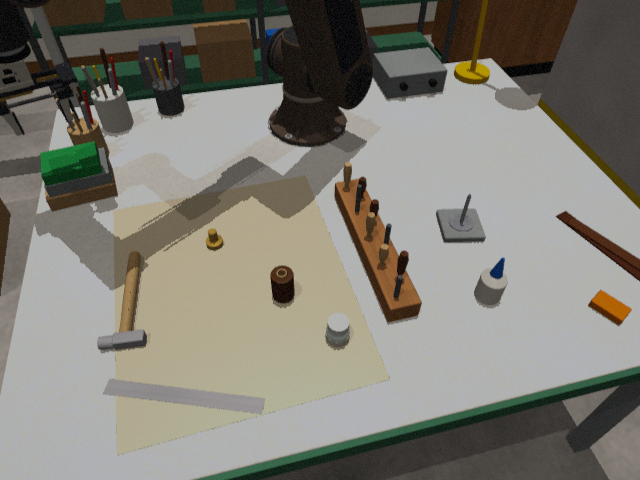

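The top view shows the spool at (372,236), the cap at (428,316), the stand at (179,284) with the spindle leaning left in perspective, and the rack from (262,190) to (292,361). The scene view agrees: spool (282,284), cap (213,238), stand (460,222).

```bash
cat > h.py <<'E'
import numpy as np,cv2,pickle
from scipy.optimize import least_squares
def cloud(f):
    v,u=np.indices(f["z_map"].shape);z=f["z_map"].astype(float)
    c=np.stack([(u-f["cx"])/f["fx"]*z,(v-f["cy"])/f["fy"]*z,z],-1)
    V=f["view"];w=(c-V[:3,3])@V[:3,:3]; w[z==0]=np.nan
    return w
def near(f,xy,r,z0,z1):
    w=cloud(f).reshape(-1,3);m=(np.hypot(w[:,0]-xy[0],w[:,1]-xy[1])<r)&(w[:,2]>z0)&(w[:,2]<z1)
    return w[m]
def circ(p,r):
    return least_squares(lambda c:np.hypot(p[:,0]-c[0],p[:,1]-c[1])-r,p[:,:2].mean(0),loss="soft_l1",f_scale=.001).x
def proj(f,p):
    c=f["view"][:3,:3]@np.array(p)+f["view"][:3,3];return f["fx"]*c[0]/c[2]+f["cx"],f["fy"]*c[1]/c[2]+f["cy"]
E
python3 - <<'E'
from h import *
for n in("top","scene"):
    f=pickle.load(open(n+".pkl","rb"));w=cloud(f)
    px=dict(spool=(372,236),cap=(428,316),stand=(190,295),bottle=(190,200),jar=(334,188)) if n=="top" else dict(spool=(282,284),cap=(213,238),stand=(450,232),bottle=(490,290),jar=(338,330))
    for k,(u,v) in px.items():
        a=w[v,u];p=near(f,a,.05,.004,.2)
        print(n,k,a.round(4),len(p),p.mean(0).round(4),p.min(0).round(4),p.max(0).round(4))
        if k in("spool","cap"):
            print("  top pts", [ (z, len(q),q.mean(0).round(4)) for z in (.03,.04,.05,.07) for q in [p[p[:,2]>z]] if len(q)])
    p=near(f,(.5,.24),.12,.03,.2);print("spindle",len(p),p.round(3)[::max(1,len(p)//15)])
    r=w.reshape(-1,3);r=r[(r[:,1]>-.02)&(r[:,1]<.13)&(r[:,2]>.03)&(r[:,0]>.2)&(r[:,0]<.9)]
    print("rack",r.min(0),r.max(0))
    print("bench z",np.nanmedian(w[300:330,330:360,2]))
E
```

```text
top spool [ 0.625  -0.1987  0.0213] 541 [ 0.6171 -0.1947  0.0542] [ 0.5769 -0.2452  0.004 ] [ 0.6726 -0.1513  0.0851]
  top pts [(0.03, 393, array([ 0.6153, -0.195 ,  0.0714])), (0.04, 373, array([ 0.6159, -0.1949,  0.0734])), (0.05, 353, array([ 0.6163, -0.1951,  0.075 ])), (0.07, 312, array([ 0.6174, -0.1959,  0.0769]))]
top cap [ 0.434  -0.3179  0.0473] 370 [ 0.4329 -0.321   0.0177] [ 0.3865 -0.3673  0.004 ] [ 0.4819 -0.27    0.0509]
  top pts [(0.03, 72, array([ 0.4334, -0.3237,  0.0453])), (0.04, 66, array([ 0.4334, -0.3244,  0.0463])), (0.05, 5, array([ 0.4339, -0.3253,  0.0507]))]
top stand [0.4904 0.2334 0.0225] 960 [0.4991 0.2434 0.0218] [0.4419 0.1858 0.004 ] [0.5403 0.2822 0.1156]
top bottle [0.7087 0.2274 0.0691] 706 [0.7119 0.2271 0.0543] [0.6626 0.1797 0.004 ] [0.7566 0.2763 0.1306]
top jar [ 0.7335 -0.1099  0.0617] 496 [ 0.7376 -0.11    0.0405] [ 0.6871 -0.1586  0.004 ] [ 0.7784 -0.0625  0.0659]
spindle 58 [[0.522 0.264 0.108]
 [0.52  0.261 0.11 ]
 [0.523 0.264 0.083]
 [0.518 0.264 0.107]
 [0.519 0.261 0.097]
 [0.521 0.261 0.077]
 [0.516 0.263 0.111]
 [0.517 0.26  0.09
[... 1006 characters left out ...]
  0.2747 0.1147]
scene bottle [0.7435 0.2195 0.0496] 987 [0.7336 0.2258 0.056 ] [0.6968 0.1802 0.0042] [0.7792 0.2636 0.1276]
scene jar [ 0.7682 -0.1159  0.0625] 731 [ 0.7577 -0.1127  0.0431] [ 0.7241 -0.1578  0.0041] [ 0.8127 -0.0694  0.0647]
spindle 106 [[0.521 0.263 0.115]
 [0.521 0.267 0.108]
 [0.524 0.263 0.105]
 [0.521 0.262 0.096]
 [0.519 0.263 0.088]
 [0.522 0.267 0.087]
 [0.522 0.266 0.08 ]
 [0.522 0.262 0.075]
 [0.518 0.261 0.065]
 [0.522 0.264 0.065]
 [0.522 0.26  0.059]
 [0.526 0.265 0.058]
 [0.523 0.263 0.049]
 [0.519 0.262 0.038]
 [0.521 0.27  0.035]
 [0.524 0.267 0.032]]
rack [ 0.20002315 -0.01998488  0.03000282] [0.74064518 0.06954595 0.45289346]
bench z 0.0021410956548796774
```

```bash
cat >> h.py <<'E'
from station import arm
from scipy.spatial.transform import Rotation as Rn
def go(x,y,z,yaw=None):
    s=arm.get_state();R=Rn.from_euler("xyz",s["ee_rot"])
    d=R.inv().apply(np.array([x,y,z])-s["eef_pos"])*1000
    t=Rn.from_euler("xyz",[np.pi,0,s["ee_rot"][2] if yaw is None else yaw])
    print("move mm",d.round(1),"turn",(R.inv()*t).as_rotvec().round(4),"pos",s["eef_pos"].round(4),"rot",s["ee_rot"].round(4),"F",s["force"].round(1),"w",round(s["width"],4),"t",round(s["t"],2))
E
python3 - <<'E'
from h import *
for n in("top","scene"):
    f=pickle.load(open(n+".pkl","rb"))
    p=near(f,(.619,-.196),.05,.004,.1)
    q=p[(p[:,2]>.02)&(p[:,2]<.068)];print(n,"spool side",len(q),circ(q,.024))
    q=p[p[:,2]>.072];(c,d),r,_=cv2.minAreaRect(q[:,:2].astype("f4"));print("top",c,d,r,"mean",q.mean(0))
    p=near(f,(.436,-.324),.04,.004,.06)
    q=p[(p[:,2]>.02)&(p[:,2]<.042)];print("cap side",len(q),circ(q,.01));q=p[p[:,2]>.042];print("top",q.mean(0))
    p=near(f,(.519,.263),.014,.03,.1);print("spindle",len(p),circ(p,.0045),p.mean(0))
    p=near(f,(.519,.263),.09,.01,.024);c=cv2.minAreaRect(p[:,:2].astype("f4"));print("base",c)
go(.619,-.196,.22)
E
```

```text
top spool side 86 [ 0.61806316 -0.19592088]
top 0.6183516979217529 -0.19597437977790833 (0.04547426849603653, 0.04666920378804207) mean [ 0.61784675 -0.19592949  0.07705215]
cap side 20 [ 0.4332166  -0.32460619]
top [ 0.43343346 -0.32440158  0.04628597]
spindle 41 [0.5186961  0.26520598] [0.51776123 0.2617456  0.06508165]
base ((0.5183173418045044, 0.2646156847476959), (0.1024249941110611, 0.09970200061798096), 78.1465072631836)
scene spool side 310 [ 0.61821446 -0.19564465]
top 0.6199438571929932 -0.1951228678226471 (0.046098336577415466, 0.04716081917285919) mean [ 0.62133508 -0.19590583  0.07688943]
cap side 63 [ 0.43357592 -0.32433339]
top [ 0.43582742 -0.32425865  0.04609847]
spindle 87 [0.51903122 0.26554385] [0.52180543 0.26367704 0.0648868 ]
base ((0.5213616490364075, 0.26355117559432983), (0.10377374291419983, 0.1013437882065773), 80.17732238769531)
move mm [-530.5  300.3   -3.6] turn [ 0.0015 -0.0001 -0.    ] pos [ 0.2044 -0.6429  0.216 ] rot [ 3.1401e+00 -1.0000e-04 -2.8339e+00] F [ 0.7 -0.1 -0.1] w 0.0875 t 0.1
```

Request:
jog_arm:
  targets:
    - {"dx": -10, "dy": 6}
    - {"dx": -30, "dy": 17}
    - {"dx": -60, "dy": 34}
    - {"dx": -92, "dy": 52}
    - {"dx": -124, "dy": 70}
    - {"dx": -156, "dy": 88}
    - {"dx": -188, "dy": 106}
    - {"dx": -220, "dy": 124}

```text
invalid input at $.targets[0]: expected keys dx, dy, dz, rx, ry, rz, gripper
```

Request:
jog_arm:
  targets:
    - {"dx": -34, "dy": 19}
    - {"dx": -70, "dy": 40}
    - {"dx": -108, "dy": 61}
    - {"dx": -146, "dy": 83}
    - {"dx": -185, "dy": 105}
    - {"dx": -224, "dy": 127}
    - {"dx": -262, "dy": 148}
    - {"dx": -290, "dy": 164}

```text
invalid input at $.targets[0]: expected keys dx, dy, dz, rx, ry, rz, gripper
```

```bash
python3 - <<'E'
from h import *
go(.6185,-.1958,.22)
f=arm.grab_frame("wrist");cv2.imwrite("pics/w1.png",f["frame"][:,:,::-1]);pickle.dump(f,open("w1.pkl","wb"))
p=near(f,(.6185,-.196),.05,.01,.1);print(len(p))
q=p[p[:,2]>.065];print("top",q.mean(0),cv2.minAreaRect(q[:,:2].astype("f4")))
print(cv2.minEnclosingCircle(q[:,:2].astype("f4")))
print(proj(f,(.6185,-.1958,.08)))
E
```

```text
move mm [-530.1  300.6   -3.6] turn [ 0.0015 -0.0001 -0.    ] pos [ 0.2044 -0.6429  0.216 ] rot [ 3.1401e+00 -1.0000e-04 -2.8339e+00] F [ 0.7 -0.1 -0.1] w 0.0875 t 0.1
0
top [nan nan nan] ((0.0, 0.0), (0.0, 0.0), 0.0)
((0.0, 0.0), 0.0)
(np.float64(551.1942460874892), np.float64(626.7502556570201))<stdin>:5: RuntimeWarning: Mean of empty slice.
  ret = um.true_divide(
```

View pics/w1.png

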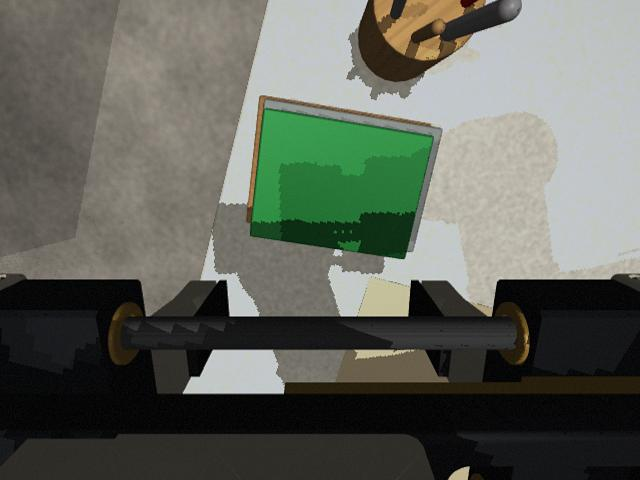

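The arm had not moved (rows need all keys). The wrist view shows a green box at (340,180), and the fingers at (200,335) and (440,335).

Request:
jog_arm:
  targets:
    - {"dx": -10, "dy": 6, "dz": 0, "rx": 0, "ry": 0, "rz": 0, "gripper": 0}
    - {"dx": -30, "dy": 17, "dz": 0, "rx": 0, "ry": 0, "rz": 0, "gripper": 0}
    - {"dx": -60, "dy": 34, "dz": 0, "rx": 0, "ry": 0, "rz": 0, "gripper": 0}
    - {"dx": -92, "dy": 52, "dz": 0, "rx": 0, "ry": 0, "rz": 0, "gripper": 0}
    - {"dx": -124, "dy": 70, "dz": 0, "rx": 0, "ry": 0, "rz": 0, "gripper": 0}
    - {"dx": -156, "dy": 88, "dz": 0, "rx": 0, "ry": 0, "rz": 0, "gripper": 0}
    - {"dx": -188, "dy": 106, "dz": 0, "rx": 0, "ry": 0, "rz": 0, "gripper": 0}
    - {"dx": -220, "dy": 124, "dz": 0, "rx": 0, "ry": 0, "rz": 0, "gripper": 0}

```text
t: 0.82
eef_pos: [0.3776, -0.4565, 0.2169]
ee_rot: [3.142, 0.0, -2.834]
force: [-0.4, -0.1, 0.3]
width: 0.0876
gripper_force: 0.0
```

Request:
jog_arm:
  targets:
    - {"dx": -34, "dy": 19, "dz": 0, "rx": 0, "ry": 0, "rz": 0, "gripper": 0}
    - {"dx": -70, "dy": 40, "dz": 0, "rx": 0, "ry": 0, "rz": 0, "gripper": 0}
    - {"dx": -108, "dy": 61, "dz": 0, "rx": 0, "ry": 0, "rz": 0, "gripper": 0}
    - {"dx": -146, "dy": 83, "dz": 0, "rx": 0, "ry": 0, "rz": 0, "gripper": 0}
    - {"dx": -185, "dy": 105, "dz": 0, "rx": 0, "ry": 0, "rz": 0, "gripper": 0}
    - {"dx": -224, "dy": 127, "dz": 0, "rx": 0, "ry": 0, "rz": 0, "gripper": 0}
    - {"dx": -262, "dy": 148, "dz": 0, "rx": 0, "ry": 0, "rz": 0, "gripper": 0}
    - {"dx": -290, "dy": 164, "dz": 0, "rx": 0, "ry": 0, "rz": 0, "gripper": 0}

```text
t: 1.48
eef_pos: [0.6025, -0.2138, 0.217]
ee_rot: [3.142, 0.0, -2.833]
force: [-0.4, -0.7, -0.2]
width: 0.0878
gripper_force: 0.0
```

```bash
python3 - <<'E'
from h import *
go(.6185,-.1958,.22)
f=arm.grab_frame("wrist");cv2.imwrite("pics/w1.png",f["frame"][:,:,::-1]);pickle.dump(f,open("w1.pkl","wb"))
p=near(f,(.6185,-.196),.05,.01,.1);print(len(p))
q=p[p[:,2]>.065];print(len(q),q.mean(0) if len(q) else 0)
print(proj(f,(.6185,-.1958,.08)),"cam",-f["view"][:3,:3].T@f["view"][:3,3],f["view"][2,:3])
E
```

```text
move mm [-20.7  12.3  -3. ] turn [0.     0.0002 0.    ] pos [ 0.6025 -0.2138  0.217 ] rot [ 3.1416e+00  2.0000e-04 -2.8335e+00] F [-0.4 -0.7 -0.2] w 0.0878 t 1.48
2588
1994 [ 0.61683206 -0.19817285  0.07651925]
(np.float64(331.86440701821755), np.float64(249.4410927433962)) cam [ 0.5314677  -0.23629268  0.38564902] [ 0.26122364  0.08324942 -0.96168173]
```

Request:
jog_arm:
  targets:
    - {"dx": -7, "dy": 4, "dz": 0, "rx": 0, "ry": 0, "rz": 0, "gripper": 0}
    - {"dx": -14, "dy": 8, "dz": 0, "rx": 0, "ry": 0, "rz": 0, "gripper": 0}
    - {"dx": -20, "dy": 12, "dz": 10, "rx": 0, "ry": 0, "rz": 0, "gripper": 0}
    - {"dx": -20, "dy": 12, "dz": 30, "rx": 0, "ry": 0, "rz": 0, "gripper": 0}
    - {"dx": -20, "dy": 12, "dz": 50, "rx": 0, "ry": 0, "rz": 0, "gripper": 0}
    - {"dx": -20, "dy": 12, "dz": 70, "rx": 0, "ry": 0, "rz": 0, "gripper": 0}
    - {"dx": -20, "dy": 12, "dz": 80, "rx": 0, "ry": 0, "rz": 0, "gripper": 0}
    - {"dx": -20, "dy": 12, "dz": 80, "rx": 0, "ry": 0, "rz": 0, "gripper": 0}

```text
t: 2.2
eef_pos: [0.6147, -0.1991, 0.1338]
ee_rot: [3.139, -0.004, -2.836]
force: [-0.6, 0.5, -0.8]
width: 0.0876
gripper_force: 0.0
```

```bash
python3 - <<'E'
from h import *
go(.6185,-.1958,.063)
f=arm.grab_frame("wrist");cv2.imwrite("pics/w2.png",f["frame"][:,:,::-1]);pickle.dump(f,open("w2.pkl","wb"))
p=near(f,(.6185,-.196),.04,.01,.1)
q=p[(p[:,2]>.02)&(p[:,2]<.068)];print("side",len(q),circ(q,.024))
q=p[p[:,2]>.072];print(len(q),q.mean(0),cv2.minAreaRect(q[:,:2].astype("f4")))
print(proj(f,(.6185,-.1958,.08)))
E
```

```text
move mm [-5.   1.8 70.8] turn [ 0.0022 -0.0044 -0.    ] pos [ 0.6147 -0.1991  0.1338] rot [ 3.1394 -0.0044 -2.8355] F [-0.6  0.5 -0.8] w 0.0876 t 2.2
side 973 [ 0.61858977 -0.19743767]
3406 [ 0.61731995 -0.19792218  0.07708974] ((0.618401288986206, -0.19770307838916779), (0.046934399753808975, 0.046887386590242386), 68.25103759765625)
(np.float64(321.0470602657941), np.float64(264.0039584684326))
```

View pics/w2.png

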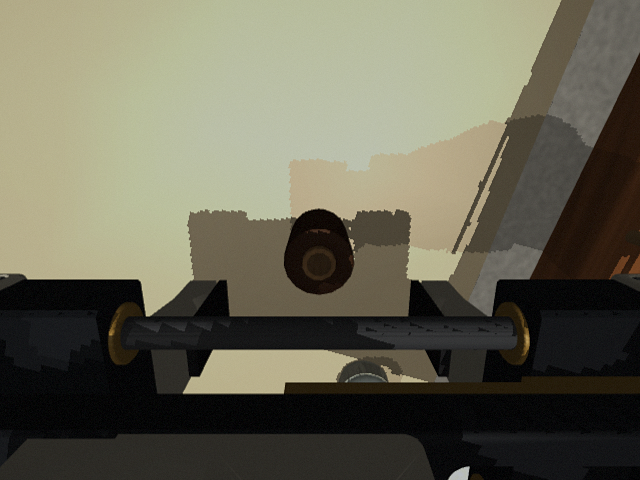

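The spool's top (319,263) lies centred between the fingers (200–440). Descending now.

Request:
jog_arm:
  targets:
    - {"dx": 0, "dy": 0, "dz": 5, "rx": 0, "ry": 0, "rz": 0, "gripper": 0}
    - {"dx": -1, "dy": 0, "dz": 12, "rx": 0, "ry": 0, "rz": 0, "gripper": 0}
    - {"dx": -1, "dy": 0, "dz": 19, "rx": 0, "ry": 0, "rz": 0, "gripper": 0}
    - {"dx": -1, "dy": 0, "dz": 25, "rx": 0, "ry": 0, "rz": 0, "gripper": 0}
    - {"dx": -1, "dy": 0, "dz": 28, "rx": 0, "ry": 0, "rz": 0, "gripper": 0}
    - {"dx": -1, "dy": 0, "dz": 30, "rx": 0, "ry": 0, "rz": 0, "gripper": 0}
    - {"dx": -1, "dy": 0, "dz": 30, "rx": 0, "ry": 0, "rz": 0, "gripper": 0}
    - {"dx": -1, "dy": 0, "dz": 30, "rx": 0, "ry": 0, "rz": 0, "gripper": 0}

```text
t: 2.92
eef_pos: [0.618, -0.1984, 0.1069]
ee_rot: [-3.142, 0.0, -2.834]
force: [0.3, 0.8, 0.4]
width: 0.0876
gripper_force: 0.0
```

```bash
python3 - <<'E'
from h import *
go(.6185,-.1963,.063)
E
```

```text
move mm [-1.1  1.8 43.9] turn [-0.0001  0.     -0.    ] pos [ 0.618  -0.1984  0.1069] rot [-3.1415  0.     -2.8337] F [0.3 0.8 0.4] w 0.0876 t 2.92
```

Request:
jog_arm:
  targets:
    - {"dx": 0, "dy": 1, "dz": 5, "rx": 0, "ry": 0, "rz": 0, "gripper": 0}
    - {"dx": -1, "dy": 1, "dz": 13, "rx": 0, "ry": 0, "rz": 0, "gripper": 0}
    - {"dx": -1, "dy": 1, "dz": 22, "rx": 0, "ry": 0, "rz": 0, "gripper": 0}
    - {"dx": -1, "dy": 1, "dz": 31, "rx": 0, "ry": 0, "rz": 0, "gripper": 0}
    - {"dx": -1, "dy": 1, "dz": 38, "rx": 0, "ry": 0, "rz": 0, "gripper": 0}
    - {"dx": -1, "dy": 1, "dz": 42, "rx": 0, "ry": 0, "rz": 0, "gripper": 0}
    - {"dx": -1, "dy": 1, "dz": 43, "rx": 0, "ry": 0, "rz": 0, "gripper": 0}
    - {"dx": -1, "dy": 1, "dz": 43, "rx": 0, "ry": 0, "rz": 0, "gripper": 0}

```text
t: 3.58
eef_pos: [0.6183, -0.1971, 0.0633]
ee_rot: [3.141, -0.001, -2.834]
force: [0.8, -0.6, -0.0]
width: 0.0872
gripper_force: 0.0
```

Request:
jog_arm:
  force: 20
  targets:
    - {"dx": 0, "dy": 0, "dz": 0, "rx": 0, "ry": 0, "rz": 0, "gripper": 0.1}
    - {"dx": 0, "dy": 0, "dz": 0, "rx": 0, "ry": 0, "rz": 0, "gripper": 0.25}
    - {"dx": 0, "dy": 0, "dz": 0, "rx": 0, "ry": 0, "rz": 0, "gripper": 0.35}
    - {"dx": 0, "dy": 0, "dz": 0, "rx": 0, "ry": 0, "rz": 0, "gripper": 0.42}
    - {"dx": 0, "dy": 0, "dz": 0, "rx": 0, "ry": 0, "rz": 0, "gripper": 0.5}
    - {"dx": 0, "dy": 0, "dz": 0, "rx": 0, "ry": 0, "rz": 0, "gripper": 0.7}
    - {"dx": 0, "dy": 0, "dz": 0, "rx": 0, "ry": 0, "rz": 0, "gripper": 1}
    - {"dx": 0, "dy": 0, "dz": 0, "rx": 0, "ry": 0, "rz": 0, "gripper": 1}

```text
t: 4.25
eef_pos: [0.6187, -0.1972, 0.064]
ee_rot: [-3.141, 0.0, -2.834]
force: [0.2, -0.6, 0.3]
width: 0.0456
gripper_force: 20.0
```

Request:
jog_arm:
  targets:
    - {"dx": 0, "dy": 0, "dz": 0, "rx": 0, "ry": 0, "rz": 0, "gripper": 1}
    - {"dx": 0, "dy": 0, "dz": -3, "rx": 0, "ry": 0, "rz": 0, "gripper": 1}
    - {"dx": 0, "dy": 0, "dz": -10, "rx": 0, "ry": 0, "rz": 0, "gripper": 1}
    - {"dx": 0, "dy": 0, "dz": -22, "rx": 0, "ry": 0, "rz": 0, "gripper": 1}
    - {"dx": 0, "dy": 0, "dz": -38, "rx": 0, "ry": 0, "rz": 0, "gripper": 1}
    - {"dx": 0, "dy": 0, "dz": -56, "rx": 0, "ry": 0, "rz": 0, "gripper": 1}
    - {"dx": 0, "dy": 0, "dz": -74, "rx": 0, "ry": 0, "rz": 0, "gripper": 1}
    - {"dx": 0, "dy": 0, "dz": -92, "rx": 0, "ry": 0, "rz": 0, "gripper": 1}

```text
t: 4.92
eef_pos: [0.6186, -0.1971, 0.158]
ee_rot: [-3.141, 0.001, -2.834]
force: [0.1, 0.1, -2.2]
width: 0.0458
gripper_force: 20.0
```

Request:
jog_arm:
  targets:
    - {"dx": 0, "dy": 0, "dz": -18, "rx": 0, "ry": 0, "rz": 0, "gripper": 1}
    - {"dx": 0, "dy": 0, "dz": -36, "rx": 0, "ry": 0, "rz": 0, "gripper": 1}
    - {"dx": 0, "dy": 0, "dz": -53, "rx": 0, "ry": 0, "rz": 0, "gripper": 1}
    - {"dx": 0, "dy": 0, "dz": -67, "rx": 0, "ry": 0, "rz": 0, "gripper": 1}
    - {"dx": 0, "dy": 0, "dz": -77, "rx": 0, "ry": 0, "rz": 0, "gripper": 1}
    - {"dx": 0, "dy": 0, "dz": -80, "rx": 0, "ry": 0, "rz": 0, "gripper": 1}
    - {"dx": 0, "dy": 0, "dz": -80, "rx": 0, "ry": 0, "rz": 0, "gripper": 1}
    - {"dx": 0, "dy": 0, "dz": -80, "rx": 0, "ry": 0, "rz": 0, "gripper": 1}

```text
t: 5.58
eef_pos: [0.6182, -0.1969, 0.2354]
ee_rot: [3.141, -0.0, -2.834]
force: [-0.1, 0.2, -1.8]
width: 0.0458
gripper_force: 20.0
```

```bash
python3 - <<'E'
from h import *
go(.519,.2645,.235)
f=arm.grab_frame("scene");w=cloud(f).reshape(-1,3)
p=near(f,(.6185,-.197),.028,.1,.26);c=w
h,e=np.histogram(p[:,2],bins=np.arange(.1,.26,.01));print(h)
q=p[(p[:,2]<.205)];print(circ(q,.024),q[:,2].min())
E
```

```text
move mm [-45.2 469.8   0.6] turn [ 0.0006 -0.0004 -0.    ] pos [ 0.6182 -0.1969  0.2354] rot [ 3.1410e+00 -4.0000e-04 -2.8339e+00] F [-0.1  0.2 -1.8] w 0.0458 t 5.58
[  0   0   0   0   0   0   0  27  82  99  93  93  98 104 362]
[ 0.61767102 -0.19520574] 0.17627535861379162
```

Request:
jog_arm:
  targets:
    - {"dx": 0, "dy": 5, "dz": 0, "rx": 0, "ry": 0, "rz": 0, "gripper": 1}
    - {"dx": -1, "dy": 15, "dz": 0, "rx": 0, "ry": 0, "rz": 0, "gripper": 1}
    - {"dx": -3, "dy": 30, "dz": 0, "rx": 0, "ry": 0, "rz": 0, "gripper": 1}
    - {"dx": -5, "dy": 50, "dz": 0, "rx": 0, "ry": 0, "rz": 0, "gripper": 1}
    - {"dx": -7, "dy": 74, "dz": 0, "rx": 0, "ry": 0, "rz": 0, "gripper": 1}
    - {"dx": -10, "dy": 98, "dz": 0, "rx": 0, "ry": 0, "rz": 0, "gripper": 1}
    - {"dx": -12, "dy": 122, "dz": 0, "rx": 0, "ry": 0, "rz": 0, "gripper": 1}
    - {"dx": -14, "dy": 146, "dz": 0, "rx": 0, "ry": 0, "rz": 0, "gripper": 1}

```text
t: 6.3
eef_pos: [0.5867, -0.0515, 0.2357]
ee_rot: [3.141, -0.0, -2.833]
force: [1.2, -1.1, -1.2]
width: 0.0458
gripper_force: 20.0
```

Request:
jog_arm:
  targets:
    - {"dx": -2, "dy": 24, "dz": 0, "rx": 0, "ry": 0, "rz": 0, "gripper": 1}
    - {"dx": -5, "dy": 48, "dz": 0, "rx": 0, "ry": 0, "rz": 0, "gripper": 1}
    - {"dx": -7, "dy": 72, "dz": 0, "rx": 0, "ry": 0, "rz": 0, "gripper": 1}
    - {"dx": -9, "dy": 96, "dz": 0, "rx": 0, "ry": 0, "rz": 0, "gripper": 1}
    - {"dx": -12, "dy": 120, "dz": 0, "rx": 0, "ry": 0, "rz": 0, "gripper": 1}
    - {"dx": -14, "dy": 144, "dz": 0, "rx": 0, "ry": 0, "rz": 0, "gripper": 1}
    - {"dx": -16, "dy": 168, "dz": 0, "rx": 0, "ry": 0, "rz": 0, "gripper": 1}
    - {"dx": -18, "dy": 192, "dz": 0, "rx": 0, "ry": 0, "rz": 0, "gripper": 1}

```text
t: 6.97
eef_pos: [0.5453, 0.1368, 0.2358]
ee_rot: [3.141, 0.0, -2.833]
force: [0.6, -1.0, -1.3]
width: 0.0461
gripper_force: 20.0
```

Request:
jog_arm:
  targets:
    - {"dx": -2, "dy": 24, "dz": 0, "rx": 0, "ry": 0, "rz": 0, "gripper": 1}
    - {"dx": -5, "dy": 48, "dz": 0, "rx": 0, "ry": 0, "rz": 0, "gripper": 1}
    - {"dx": -7, "dy": 72, "dz": 0, "rx": 0, "ry": 0, "rz": 0, "gripper": 1}
    - {"dx": -9, "dy": 94, "dz": 0, "rx": 0, "ry": 0, "rz": 0, "gripper": 1}
    - {"dx": -11, "dy": 112, "dz": 0, "rx": 0, "ry": 0, "rz": 0, "gripper": 1}
    - {"dx": -12, "dy": 124, "dz": 0, "rx": 0, "ry": 0, "rz": 0, "gripper": 1}
    - {"dx": -13, "dy": 130, "dz": 0, "rx": 0, "ry": 0, "rz": 0, "gripper": 1}
    - {"dx": -13, "dy": 132, "dz": 0, "rx": 0, "ry": 0, "rz": 0, "gripper": 1}

```text
t: 7.63
eef_pos: [0.5184, 0.2655, 0.2357]
ee_rot: [-3.142, -0.0, -2.832]
force: [0.7, 0.1, -0.9]
width: 0.0462
gripper_force: 20.0
```

Request:
jog_arm:
  targets:
    - {"dx": 0, "dy": 0, "dz": 0, "rx": 0, "ry": 0, "rz": 0, "gripper": 1}
    - {"dx": 0, "dy": 0, "dz": 5, "rx": 0, "ry": 0, "rz": 0, "gripper": 1}
    - {"dx": 0, "dy": 0, "dz": 15, "rx": 0, "ry": 0, "rz": 0, "gripper": 1}
    - {"dx": 0, "dy": 0, "dz": 25, "rx": 0, "ry": 0, "rz": 0, "gripper": 1}
    - {"dx": 0, "dy": 0, "dz": 33, "rx": 0, "ry": 0, "rz": 0, "gripper": 1}
    - {"dx": 0, "dy": 0, "dz": 38, "rx": 0, "ry": 0, "rz": 0, "gripper": 1}
    - {"dx": 0, "dy": 0, "dz": 40, "rx": 0, "ry": 0, "rz": 0, "gripper": 1}
    - {"dx": 0, "dy": 0, "dz": 40, "rx": 0, "ry": 0, "rz": 0, "gripper": 1}

```text
t: 8.3
eef_pos: [0.5189, 0.264, 0.195]
ee_rot: [-3.141, -0.001, -2.834]
force: [0.3, 1.3, -0.7]
width: 0.046
gripper_force: 20.0
```

```bash
python3 - <<'E'
from h import *
go(.519,.2645,.195)
for n in("scene","top","wrist"):
    f=arm.grab_frame(n)
    cv2.imwrite(f"pics/p3{n}.png",f["frame"][:,:,::-1])
    u,v=map(int,proj(f,(.519,.2645,.12)));print(n,u,v)
    if n=="scene":
        cv2.imwrite("pics/p3c.png",cv2.resize(f["frame"][v-75:v+75,u-100:u+100,::-1],None,fx=4,fy=4))
    p=near(f,(.519,.2645),.032,.13,.21);q=p[(p[:,2]>.135)&(p[:,2]<.17)]
    print("spool",len(q),circ(q,.024) if len(q)>20 else 0,p[:,2].min() if len(p) else 0)
    p=near(f,(.519,.2645),.015,.03,.11)
    if len(p)>5: print("spindle",len(p),circ(p,.0045))
E
```

```text
move mm [-0.3  0.4 -0. ] turn [-0.0007 -0.0013  0.    ] pos [0.5189 0.264  0.195 ] rot [-3.1409e+00 -1.3000e-03 -2.8341e+00] F [ 0.3  1.3 -0.7] w 0.046 t 8.3
scene 470 190
spool 263 [0.51874857 0.2658925 ] 0.13424706164378786
spindle 104 [0.51907198 0.26556902]
top 162 279
spool 64 [0.51890425 0.26524464] 0.13877224155185808
spindle 33 [0.5187151  0.26514929]
wrist 318 246
spool 769 [0.51973861 0.26453843] 0.13806651187896934
spindle 53 [0.51911889 0.26383499]
```

View pics/p3c.png

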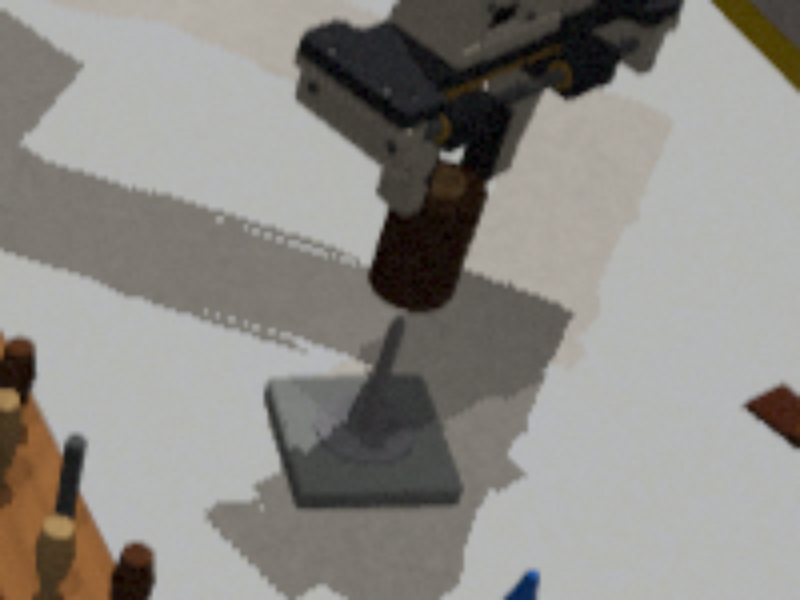

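View pics/p3wrist.png

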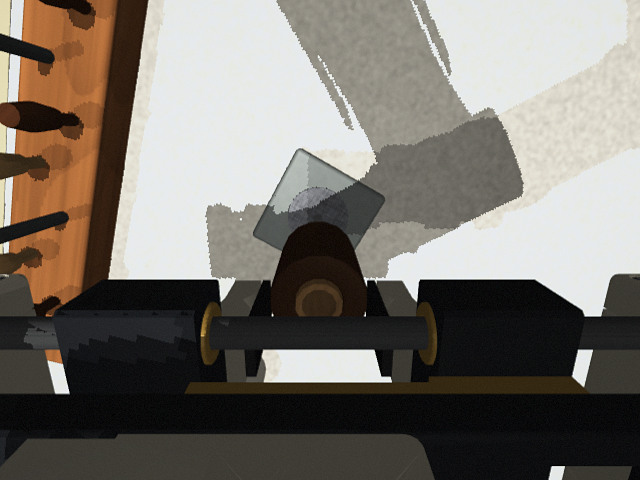

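All three cameras agree the held spool (crop ~(420,270)) is within 1 mm of the spindle axis (tip at (400,322)). Lowering.

Request:
jog_arm:
  targets:
    - {"dx": 0, "dy": 0, "dz": 4, "rx": 0, "ry": 0, "rz": 0, "gripper": 1}
    - {"dx": 0, "dy": 0, "dz": 9, "rx": 0, "ry": 0, "rz": 0, "gripper": 1}
    - {"dx": 0, "dy": 0, "dz": 15, "rx": 0, "ry": 0, "rz": 0, "gripper": 1}
    - {"dx": 0, "dy": 0, "dz": 21, "rx": 0, "ry": 0, "rz": 0, "gripper": 1}
    - {"dx": 0, "dy": 0, "dz": 27, "rx": 0, "ry": 0, "rz": 0, "gripper": 1}
    - {"dx": 0, "dy": 0, "dz": 33, "rx": 0, "ry": 0, "rz": 0, "gripper": 1}
    - {"dx": 0, "dy": 0, "dz": 38, "rx": 0, "ry": 0, "rz": 0, "gripper": 1}
    - {"dx": 0, "dy": 0, "dz": 40, "rx": 0, "ry": 0, "rz": 0, "gripper": 1}

```text
t: 9.12
eef_pos: [0.5186, 0.2641, 0.1546]
ee_rot: [-3.141, -0.001, -2.834]
force: [0.6, 0.3, -0.9]
width: 0.046
gripper_force: 20.0
```

```bash
python3 - <<'E'
from h import *
go(.519,.2645,.084)
for n in("scene","top","wrist"):
    f=arm.grab_frame(n);p=near(f,(.519,.2645),.03,.08,.14)
    print(n,len(p),circ(p,.024) if len(p)>20 else 0)
E
```

```text
move mm [-0.6  0.3 70.6] turn [-0.0006 -0.0015  0.    ] pos [0.5186 0.2641 0.1546] rot [-3.1410e+00 -1.5000e-03 -2.8339e+00] F [ 0.6  0.3 -0.9] w 0.046 t 9.12
scene 321 [0.51840515 0.26618207]
top 68 [0.51823293 0.26503213]
wrist 1170 [0.51918725 0.26427367]
```

No contact; keep lowering.

Request:
jog_arm:
  targets:
    - {"dx": 0, "dy": 0, "dz": 5, "rx": 0, "ry": 0, "rz": 0, "gripper": 1}
    - {"dx": 0, "dy": 0, "dz": 12, "rx": 0, "ry": 0, "rz": 0, "gripper": 1}
    - {"dx": 0, "dy": 0, "dz": 20, "rx": 0, "ry": 0, "rz": 0, "gripper": 1}
    - {"dx": 0, "dy": 0, "dz": 29, "rx": 0, "ry": 0, "rz": 0, "gripper": 1}
    - {"dx": 0, "dy": 0, "dz": 38, "rx": 0, "ry": 0, "rz": 0, "gripper": 1}
    - {"dx": 0, "dy": 0, "dz": 46, "rx": 0, "ry": 0, "rz": 0, "gripper": 1}
    - {"dx": 0, "dy": 0, "dz": 53, "rx": 0, "ry": 0, "rz": 0, "gripper": 1}
    - {"dx": 0, "dy": 0, "dz": 57, "rx": 0, "ry": 0, "rz": 0, "gripper": 1}

```text
t: 9.93
eef_pos: [0.5186, 0.2641, 0.0974]
ee_rot: [-3.141, -0.001, -2.834]
force: [-0.1, -0.2, -2.3]
width: 0.046
gripper_force: 20.0
```

Request:
jog_arm:
  targets:
    - {"dx": 0, "dy": 0, "dz": 2, "rx": 0, "ry": 0, "rz": 0, "gripper": 1}
    - {"dx": 0, "dy": 0, "dz": 4, "rx": 0, "ry": 0, "rz": 0, "gripper": 1}
    - {"dx": 0, "dy": 0, "dz": 6, "rx": 0, "ry": 0, "rz": 0, "gripper": 1}
    - {"dx": 0, "dy": 0, "dz": 8, "rx": 0, "ry": 0, "rz": 0, "gripper": 1}
    - {"dx": 0, "dy": 0, "dz": 9, "rx": 0, "ry": 0, "rz": 0, "gripper": 1}
    - {"dx": 0, "dy": 0, "dz": 10, "rx": 0, "ry": 0, "rz": 0, "gripper": 1}
    - {"dx": 0, "dy": 0, "dz": 10, "rx": 0, "ry": 0, "rz": 0, "gripper": 1}
    - {"dx": 0, "dy": 0, "dz": 10, "rx": 0, "ry": 0, "rz": 0, "gripper": 1}

```text
t: 10.6
eef_pos: [0.5191, 0.2645, 0.089]
ee_rot: [3.142, 0.0, -2.834]
force: [0.4, 0.9, -0.8]
width: 0.0462
gripper_force: 20.0
```

```bash
python3 - <<'E'
from h import *
go(.519,.2645,.084)
E
```

```text
move mm [0.1 0.1 5. ] turn [0.0001 0.0002 0.    ] pos [0.5191 0.2645 0.089 ] rot [ 3.1415e+00  2.0000e-04 -2.8338e+00] F [ 0.4  0.9 -0.8] w 0.0462 t 10.6
```

Request:
jog_arm:
  targets:
    - {"dx": 0, "dy": 0, "dz": 1, "rx": 0, "ry": 0, "rz": 0, "gripper": 1}
    - {"dx": 0, "dy": 0, "dz": 2, "rx": 0, "ry": 0, "rz": 0, "gripper": 1}
    - {"dx": 0, "dy": 0, "dz": 3, "rx": 0, "ry": 0, "rz": 0, "gripper": 1}
    - {"dx": 0, "dy": 0, "dz": 4, "rx": 0, "ry": 0, "rz": 0, "gripper": 1}
    - {"dx": 0, "dy": 0, "dz": 4.5, "rx": 0, "ry": 0, "rz": 0, "gripper": 1}
    - {"dx": 0, "dy": 0, "dz": 4.5, "rx": 0, "ry": 0, "rz": 0, "gripper": 1}
    - {"dx": 0, "dy": 0, "dz": 4.5, "rx": 0, "ry": 0, "rz": 0, "gripper": 1}
    - {"dx": 0, "dy": 0, "dz": 4.5, "rx": 0, "ry": 0, "rz": 0, "gripper": 1}

```text
t: 11.27
eef_pos: [0.5191, 0.2645, 0.0844]
ee_rot: [3.142, 0.0, -2.834]
force: [0.5, 0.2, -0.9]
width: 0.0461
gripper_force: 20.0
```

Request:
jog_arm:
  targets:
    - {"dx": 0, "dy": 0, "dz": 0.3, "rx": 0, "ry": 0, "rz": 0, "gripper": 1}
    - {"dx": 0, "dy": 0, "dz": 0.5, "rx": 0, "ry": 0, "rz": 0, "gripper": 1}
    - {"dx": 0, "dy": 0, "dz": 0.8, "rx": 0, "ry": 0, "rz": 0, "gripper": 1}
    - {"dx": 0, "dy": 0, "dz": 1, "rx": 0, "ry": 0, "rz": 0, "gripper": 1}
    - {"dx": 0, "dy": 0, "dz": 1, "rx": 0, "ry": 0, "rz": 0, "gripper": 1}
    - {"dx": 0, "dy": 0, "dz": 1, "rx": 0, "ry": 0, "rz": 0, "gripper": 1}
    - {"dx": 0, "dy": 0, "dz": 1, "rx": 0, "ry": 0, "rz": 0, "gripper": 1}
    - {"dx": 0, "dy": 0, "dz": 1, "rx": 0, "ry": 0, "rz": 0, "gripper": 1}

```text
t: 11.93
eef_pos: [0.5193, 0.2645, 0.0838]
ee_rot: [3.142, 0.001, -2.834]
force: [-0.9, -1.7, 4.9]
width: 0.046
gripper_force: 20.0
```

Contact at the expected height (5 N). Release gently.

Request:
jog_arm:
  force: 5
  targets:
    - {"dx": 0, "dy": 0, "dz": 0, "rx": 0, "ry": 0, "rz": 0, "gripper": 0.47}
    - {"dx": 0, "dy": 0, "dz": 0, "rx": 0, "ry": 0, "rz": 0, "gripper": 0.45}
    - {"dx": 0, "dy": 0, "dz": 0, "rx": 0, "ry": 0, "rz": 0, "gripper": 0.42}
    - {"dx": 0, "dy": 0, "dz": 0, "rx": 0, "ry": 0, "rz": 0, "gripper": 0.35}
    - {"dx": 0, "dy": 0, "dz": 0, "rx": 0, "ry": 0, "rz": 0, "gripper": 0.2}
    - {"dx": 0, "dy": 0, "dz": 0, "rx": 0, "ry": 0, "rz": 0, "gripper": 0.05}
    - {"dx": 0, "dy": 0, "dz": 0, "rx": 0, "ry": 0, "rz": 0, "gripper": 0}
    - {"dx": 0, "dy": 0, "dz": 0, "rx": 0, "ry": 0, "rz": 0, "gripper": 0}

```text
t: 12.6
eef_pos: [0.519, 0.2645, 0.0832]
ee_rot: [3.142, -0.0, -2.834]
force: [-0.1, 0.7, 1.4]
width: 0.078
gripper_force: 0.0
```

Request:
jog_arm:
  targets:
    - {"dx": 0, "dy": 0, "dz": -4, "rx": 0, "ry": 0, "rz": 0, "gripper": 0}
    - {"dx": 0, "dy": 0, "dz": -12, "rx": 0, "ry": 0, "rz": 0, "gripper": 0}
    - {"dx": 0, "dy": 0, "dz": -25, "rx": 0, "ry": 0, "rz": 0, "gripper": 0}
    - {"dx": 0, "dy": 0, "dz": -45, "rx": 0, "ry": 0, "rz": 0, "gripper": 0}
    - {"dx": 0, "dy": 0, "dz": -70, "rx": 0, "ry": 0, "rz": 0, "gripper": 0}
    - {"dx": 0, "dy": 0, "dz": -95, "rx": 0, "ry": 0, "rz": 0, "gripper": 0}
    - {"dx": 0, "dy": 0, "dz": -110, "rx": 0, "ry": 0, "rz": 0, "gripper": 0}
    - {"dx": 0, "dy": 0, "dz": -117, "rx": 0, "ry": 0, "rz": 0, "gripper": 0}

```text
t: 13.27
eef_pos: [0.5201, 0.2652, 0.204]
ee_rot: [3.14, 0.005, -2.834]
force: [0.7, -0.6, 0.3]
width: 0.0876
gripper_force: 0.0
```

```bash
python3 - <<'E'
from h import *
go(.4338,-.3243,.2)
for n in("scene","wrist"):
    f=arm.grab_frame(n)
    p=near(f,(.519,.2645),.035,.015,.13);q=p[(p[:,2]>.03)&(p[:,2]<.09)];print(n,circ(q,.024))
    q=p[(p[:,2]>.09)&(p[:,2]<.106)];print("top",np.median(q,0)); print("tip z",p[:,2].max())
    u,v=map(int,proj(f,(.519,.2645,.08)))
    if n=="scene": cv2.imwrite("pics/p4.png",cv2.resize(f["frame"][v-75:v+75,u-100:u+100,::-1],None,fx=3,fy=3))
E
```

```text
move mm [ 261.  -535.6    2. ] turn [0.0017 0.0045 0.    ] pos [0.5201 0.2652 0.204 ] rot [ 3.1399  0.0045 -2.8335] F [ 0.7 -0.6  0.3] w 0.0876 t 13.27
scene [0.5190717 0.2662835]
top [0.5251192  0.26183755 0.0963684 ]
tip z 0.11281152502946831
wrist [0.51939905 0.26431367]
top [0.51690771 0.26354266 0.09677787]
tip z 0.11374275071875627
```

View pics/p4.png

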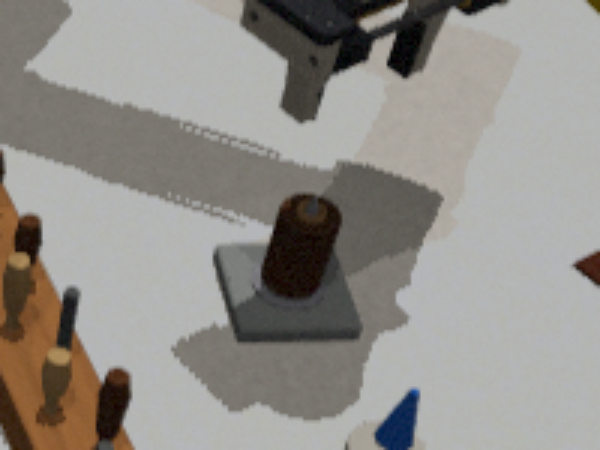

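The spool sits on the felt (base around (288,290)), with the spindle tip at (312,207) showing above it. Now the cap.

Request:
jog_arm:
  targets:
    - {"dx": 2, "dy": -4, "dz": 0, "rx": 0, "ry": 0, "rz": 0, "gripper": 0}
    - {"dx": 7, "dy": -14, "dz": 0, "rx": 0, "ry": 0, "rz": 0, "gripper": 0}
    - {"dx": 14, "dy": -29, "dz": 0, "rx": 0, "ry": 0, "rz": 0, "gripper": 0}
    - {"dx": 24, "dy": -50, "dz": 0, "rx": 0, "ry": 0, "rz": 0, "gripper": 0}
    - {"dx": 36, "dy": -74, "dz": 0, "rx": 0, "ry": 0, "rz": 0, "gripper": 0}
    - {"dx": 48, "dy": -99, "dz": 0, "rx": 0, "ry": 0, "rz": 0, "gripper": 0}
    - {"dx": 61, "dy": -125, "dz": 0, "rx": 0, "ry": 0, "rz": 0, "gripper": 0}
    - {"dx": 74, "dy": -151, "dz": 0, "rx": 0, "ry": 0, "rz": 0, "gripper": 0}

```text
t: 14.03
eef_pos: [0.4928, 0.0954, 0.1995]
ee_rot: [-3.141, -0.002, -2.834]
force: [-0.2, -0.3, 0.4]
width: 0.0875
gripper_force: 0.0
```

Request:
jog_arm:
  targets:
    - {"dx": 13, "dy": -26, "dz": 0, "rx": 0, "ry": 0, "rz": 0, "gripper": 0}
    - {"dx": 25, "dy": -51, "dz": 0, "rx": 0, "ry": 0, "rz": 0, "gripper": 0}
    - {"dx": 38, "dy": -77, "dz": 0, "rx": 0, "ry": 0, "rz": 0, "gripper": 0}
    - {"dx": 50, "dy": -102, "dz": 0, "rx": 0, "ry": 0, "rz": 0, "gripper": 0}
    - {"dx": 62, "dy": -128, "dz": 0, "rx": 0, "ry": 0, "rz": 0, "gripper": 0}
    - {"dx": 75, "dy": -153, "dz": 0, "rx": 0, "ry": 0, "rz": 0, "gripper": 0}
    - {"dx": 87, "dy": -179, "dz": 0, "rx": 0, "ry": 0, "rz": 0, "gripper": 0}
    - {"dx": 99, "dy": -204, "dz": 0, "rx": 0, "ry": 0, "rz": 0, "gripper": 0}

```text
t: 14.7
eef_pos: [0.4597, -0.1286, 0.1997]
ee_rot: [3.141, -0.001, -2.834]
force: [0.0, -0.0, 0.4]
width: 0.0877
gripper_force: 0.0
```

Request:
jog_arm:
  targets:
    - {"dx": 12, "dy": -25, "dz": 0, "rx": 0, "ry": 0, "rz": 0, "gripper": 0}
    - {"dx": 25, "dy": -51, "dz": 0, "rx": 0, "ry": 0, "rz": 0, "gripper": 0}
    - {"dx": 37, "dy": -76, "dz": 0, "rx": 0, "ry": 0, "rz": 0, "gripper": 0}
    - {"dx": 49, "dy": -101, "dz": 0, "rx": 0, "ry": 0, "rz": 0, "gripper": 0}
    - {"dx": 61, "dy": -126, "dz": 0, "rx": 0, "ry": 0, "rz": 0, "gripper": 0}
    - {"dx": 72, "dy": -148, "dz": 0, "rx": 0, "ry": 0, "rz": 0, "gripper": 0}
    - {"dx": 81, "dy": -166, "dz": 0, "rx": 0, "ry": 0, "rz": 0, "gripper": 0}
    - {"dx": 86, "dy": -178, "dz": 0, "rx": 0, "ry": 0, "rz": 0, "gripper": 0}

```text
t: 15.37
eef_pos: [0.4311, -0.3241, 0.1993]
ee_rot: [3.14, -0.002, -2.836]
force: [0.2, 0.5, 0.1]
width: 0.0876
gripper_force: 0.0
```

Request:
jog_arm:
  targets:
    - {"dx": 1, "dy": -2, "dz": 3, "rx": 0, "ry": 0, "rz": 0, "gripper": 0}
    - {"dx": 1, "dy": -2, "dz": 12, "rx": 0, "ry": 0, "rz": 0, "gripper": 0}
    - {"dx": 1, "dy": -2, "dz": 27, "rx": 0, "ry": 0, "rz": 0, "gripper": 0}
    - {"dx": 1, "dy": -2, "dz": 45, "rx": 0, "ry": 0, "rz": 0, "gripper": 0}
    - {"dx": 1, "dy": -2, "dz": 62, "rx": 0, "ry": 0, "rz": 0, "gripper": 0}
    - {"dx": 1, "dy": -2, "dz": 75, "rx": 0, "ry": 0, "rz": 0, "gripper": 0}
    - {"dx": 1, "dy": -2, "dz": 80, "rx": 0, "ry": 0, "rz": 0, "gripper": 0}
    - {"dx": 1, "dy": -2, "dz": 80, "rx": 0, "ry": 0, "rz": 0, "gripper": 0}

```text
t: 16.03
eef_pos: [0.4319, -0.3232, 0.1185]
ee_rot: [3.139, -0.003, -2.833]
force: [0.1, 1.0, 0.3]
width: 0.0875
gripper_force: 0.0
```

```bash
python3 - <<'E'
from h import *
arm.grab_frame("top")
go(.4338,-.3243,.043)
f=arm.grab_frame("wrist")
p=near(f,(.4338,-.3243),.03,.004,.06)
q=p[(p[:,2]>.02)&(p[:,2]<.041)];print("side",len(q),circ(q,.01));q=p[p[:,2]>.042];print("top",len(q),q.mean(0),cv2.minEnclosingCircle(q[:,:2].astype("f4")))
q=p[(p[:,2]>.003)&(p[:,2]<.013)];print("flange",len(q),circ(q,.02))
E
```

```text
move mm [-1.  -1.1 76.7] turn [ 0.0009 -0.0014 -0.    ] pos [ 0.4327 -0.3236  0.1197] rot [ 3.1407e+00 -1.4000e-03 -2.8332e+00] F [ 0.5 -0.3 -0.3] w 0.0879 t 16.08
side 165 [ 0.43416562 -0.32615854]
top 592 [ 0.43315489 -0.32643217  0.04630581] ((0.4338633418083191, -0.3262875974178314), 0.010147294960916042)
flange 88 [ 0.43429102 -0.32611607]
```

Request:
jog_arm:
  targets:
    - {"dx": -1, "dy": -2, "dz": 4, "rx": 0, "ry": 0, "rz": 0, "gripper": 0}
    - {"dx": -1, "dy": -2, "dz": 12, "rx": 0, "ry": 0, "rz": 0, "gripper": 0}
    - {"dx": -1, "dy": -2, "dz": 22, "rx": 0, "ry": 0, "rz": 0, "gripper": 0}
    - {"dx": -1, "dy": -2, "dz": 33, "rx": 0, "ry": 0, "rz": 0, "gripper": 0}
    - {"dx": -1, "dy": -2, "dz": 44, "rx": 0, "ry": 0, "rz": 0, "gripper": 0}
    - {"dx": -1, "dy": -2, "dz": 54, "rx": 0, "ry": 0, "rz": 0, "gripper": 0}
    - {"dx": -1, "dy": -2, "dz": 60, "rx": 0, "ry": 0, "rz": 0, "gripper": 0}
    - {"dx": -1, "dy": -2, "dz": 62, "rx": 0, "ry": 0, "rz": 0, "gripper": 0}

```text
t: 16.8
eef_pos: [0.4341, -0.3255, 0.0568]
ee_rot: [3.14, -0.002, -2.834]
force: [0.1, 0.2, 0.6]
width: 0.0881
gripper_force: 0.0
```

Request:
jog_arm:
  targets:
    - {"dx": 0, "dy": 0, "dz": 2, "rx": 0, "ry": 0, "rz": 0, "gripper": 0}
    - {"dx": 0, "dy": 0, "dz": 5, "rx": 0, "ry": 0, "rz": 0, "gripper": 0}
    - {"dx": 0, "dy": 0, "dz": 8, "rx": 0, "ry": 0, "rz": 0, "gripper": 0}
    - {"dx": 0, "dy": 0, "dz": 11, "rx": 0, "ry": 0, "rz": 0, "gripper": 0}
    - {"dx": 0, "dy": 0, "dz": 13, "rx": 0, "ry": 0, "rz": 0, "gripper": 0}
    - {"dx": 0, "dy": 0, "dz": 14, "rx": 0, "ry": 0, "rz": 0, "gripper": 0}
    - {"dx": 0, "dy": 0, "dz": 14, "rx": 0, "ry": 0, "rz": 0, "gripper": 0}
    - {"dx": 0, "dy": 0, "dz": 14, "rx": 0, "ry": 0, "rz": 0, "gripper": 0}

```text
t: 17.47
eef_pos: [0.4349, -0.3258, 0.0444]
ee_rot: [-3.142, 0.0, -2.834]
force: [-0.4, 0.6, -1.0]
width: 0.0877
gripper_force: 0.0
```

```bash
python3 - <<'E'
from h import *
go(.434,-.3252,.0432)
E
```

```text
move mm [0.7 0.9 1.2] turn [-0.0001  0.     -0.    ] pos [ 0.4349 -0.3258  0.0444] rot [-3.1415  0.     -2.8337] F [-0.4  0.6 -1. ] w 0.0877 t 17.47
```

Close with a firm grip.

Request:
jog_arm:
  force: 30
  targets:
    - {"dx": 0.6, "dy": 0.5, "dz": 1, "rx": 0, "ry": 0, "rz": 0, "gripper": 0.2}
    - {"dx": 0.6, "dy": 0.5, "dz": 1, "rx": 0, "ry": 0, "rz": 0, "gripper": 0.4}
    - {"dx": 0.6, "dy": 0.5, "dz": 1, "rx": 0, "ry": 0, "rz": 0, "gripper": 0.55}
    - {"dx": 0.6, "dy": 0.5, "dz": 1, "rx": 0, "ry": 0, "rz": 0, "gripper": 0.65}
    - {"dx": 0.6, "dy": 0.5, "dz": 1, "rx": 0, "ry": 0, "rz": 0, "gripper": 0.7}
    - {"dx": 0.6, "dy": 0.5, "dz": 1, "rx": 0, "ry": 0, "rz": 0, "gripper": 0.75}
    - {"dx": 0.6, "dy": 0.5, "dz": 1, "rx": 0, "ry": 0, "rz": 0, "gripper": 0.8}
    - {"dx": 0.6, "dy": 0.5, "dz": 1, "rx": 0, "ry": 0, "rz": 0, "gripper": 0.9}

```text
t: 18.13
eef_pos: [0.4342, -0.3255, 0.0434]
ee_rot: [-3.142, 0.0, -2.834]
force: [0.2, -0.3, -0.4]
width: 0.0399
gripper_force: 0.0
```

Request:
jog_arm:
  targets:
    - {"dx": 0, "dy": 0, "dz": 0, "rx": 0, "ry": 0, "rz": 0, "gripper": 1}
    - {"dx": 0, "dy": 0, "dz": 0, "rx": 0, "ry": 0, "rz": 0, "gripper": 1}
    - {"dx": 0, "dy": 0, "dz": 0, "rx": 0, "ry": 0, "rz": 0, "gripper": 1}
    - {"dx": 0, "dy": 0, "dz": 0, "rx": 0, "ry": 0, "rz": 0, "gripper": 1}
    - {"dx": 0, "dy": 0, "dz": -1, "rx": 0, "ry": 0, "rz": 0, "gripper": 1}
    - {"dx": 0, "dy": 0, "dz": -3, "rx": 0, "ry": 0, "rz": 0, "gripper": 1}
    - {"dx": 0, "dy": 0, "dz": -6, "rx": 0, "ry": 0, "rz": 0, "gripper": 1}
    - {"dx": 0, "dy": 0, "dz": -10, "rx": 0, "ry": 0, "rz": 0, "gripper": 1}

```text
t: 18.8
eef_pos: [0.4341, -0.3255, 0.0536]
ee_rot: [3.141, -0.0, -2.834]
force: [0.2, -0.1, -0.4]
width: 0.0004
gripper_force: 0.0
```

The fingers closed to zero, so the cap was missed. Looking.

```bash
python3 - <<'E'
from h import *
go(.434,-.3252,.0432)
f=arm.grab_frame("wrist");g=arm.grab_frame("scene")
u,v=map(int,proj(g,(.434,-.325,.03)));b=cv2.resize(g["frame"][v-60:v+60,u-80:u+80],None,fx=2.5,fy=2.5)
a=cv2.resize(f["frame"][120:420,120:520],(400,300));cv2.imwrite("pics/p5.png",np.hstack([a,b])[:,:,::-1])
for n,f in(("w",f),("s",g),("t",arm.grab_frame("top"))):
    p=near(f,(.434,-.325),.06,.006,.03)
    print(n,len(p),p.min(0),p.max(0),p.mean(0))
E
```

```text
move mm [-0.   0.3 10.4] turn [ 0.0002 -0.0003 -0.    ] pos [ 0.4341 -0.3255  0.0536] rot [ 3.1414e+00 -3.0000e-04 -2.8338e+00] F [ 0.2 -0.1 -0.4] w 0.0004 t 18.8
w 1989 [ 0.41404212 -0.34602865  0.00614815] [ 0.44783341 -0.30639593  0.02996281] [ 0.42639271 -0.32856599  0.01662264]
s 180 [ 0.39684505 -0.35746923  0.00606459] [ 0.49054695 -0.26912717  0.02893057] [ 0.44213905 -0.32334854  0.01579193]
t 4 [ 0.37755377 -0.33202097  0.00619526] [ 0.40741211 -0.30304786  0.00732305] [ 0.38609366 -0.31598561  0.00689037]
```

View pics/p5.png

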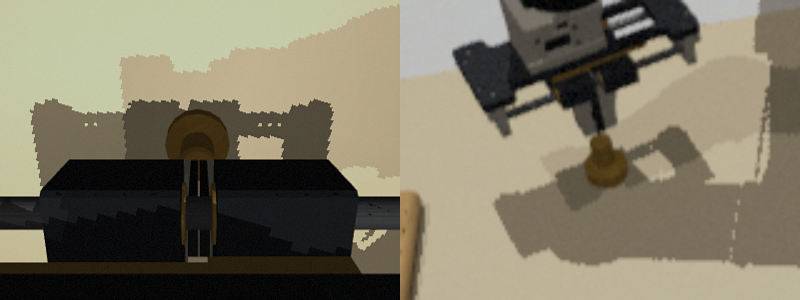

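The cap still stands upright (crop right, ~(605,165)) with the closed fingers beside or behind it. Fitting its place.

```bash
python3 - <<'E'
from h import *
for n in("wrist","scene","top"):
    f=arm.grab_frame(n)
    p=near(f,(.434,-.325),.045,.006,.07)
    q=p[(p[:,2]<.0135)];print(n,"flange",len(q),circ(q,.02) if len(q)>20 else 0)
    for a in np.arange(.006,.07,.008):
        q=p[(p[:,2]>a)&(p[:,2]<a+.008)]
        if len(q): print("  %.3f"%a,len(q),q[:,:2].min(0).round(4),q[:,:2].max(0).round(4))
E
```

```text
wrist flange 164 [ 0.43436496 -0.32612029]
  0.006 192 [ 0.4141 -0.3461] [ 0.4485 -0.3064]
  0.014 1675 [ 0.4142 -0.3458] [ 0.4482 -0.3064]
  0.022 138 [ 0.4237 -0.3361] [ 0.4367 -0.3171]
  0.030 145 [ 0.4236 -0.3362] [ 0.4368 -0.3168]
  0.038 285 [ 0.4239 -0.3362] [ 0.4434 -0.3173]
  0.046 305 [ 0.4241 -0.3354] [ 0.4422 -0.3189]
  0.062 76 [ 0.4212 -0.3354] [ 0.4259 -0.3225]
scene flange 43 [ 0.43287906 -0.32419798]
  0.006 52 [ 0.4257 -0.3434] [ 0.459  -0.3061]
  0.014 102 [ 0.4184 -0.3425] [ 0.4548 -0.3048]
  0.022 24 [ 0.4325 -0.3338] [ 0.4454 -0.3147]
  0.030 21 [ 0.433  -0.3342] [ 0.4452 -0.3167]
  0.038 36 [ 0.4254 -0.3336] [ 0.4469 -0.3145]
  0.046 24 [ 0.4267 -0.3326] [ 0.443  -0.3166]
  0.062 15 [ 0.4285 -0.3418] [ 0.4492 -0.307 ]
top flange 3 0
  0.006 3 [ 0.4073 -0.3122] [ 0.412  -0.2963]
```

```bash
python3 - <<'E'
from h import *
print(getattr(arm,"tcp_to_tips",None),[a for a in dir(arm) if a[0]!="_"])
g=arm.grab_frame("scene");p=near(g,(.434,-.325),.03,.05,.12)
h,e=np.histogram(p[:,2],np.arange(.05,.121,.005));print(h)
for a in (.05,.055,.06,.065,.07,.08):
    q=p[(p[:,2]>a)&(p[:,2]<a+.005)]
    if len(q):print(a,q.min(0).round(4),q.max(0).round(4))
u,v=map(int,proj(g,(.434,-.325,.05)));cv2.imwrite("pics/p6.png",cv2.resize(g["frame"][v-35:v+35,u-45:u+45,::-1],None,fx=8,fy=8,interpolation=cv2.INTER_CUBIC))
print(u,v,"tip expected",proj(g,(.434,-.3255,.0316)),"TCP",proj(g,(.434,-.3255,.0536)))
E
```

```text
0.022 ['Unreachable', 'get_state', 'grab_frame', 'job_done', 'tcp_to_tips']
[ 0  0  1 14 25 26 31 24 21 29 25 21  4  4]
0.06 [ 0.4427 -0.3283  0.0643] [ 0.4427 -0.3283  0.0643]
0.065 [ 0.4273 -0.3419  0.0653] [ 0.4465 -0.3071  0.0697]
0.07 [ 0.4333 -0.3398  0.0702] [ 0.4493 -0.3062  0.075 ]
0.08 [ 0.4271 -0.342   0.0801] [ 0.4499 -0.3052  0.0847]
211 229 tip expected (np.float64(212.10540772559239), np.float64(234.8691498616371)) TCP (np.float64(210.6142465393138), np.float64(228.33932825813434))
```

View pics/p6.png

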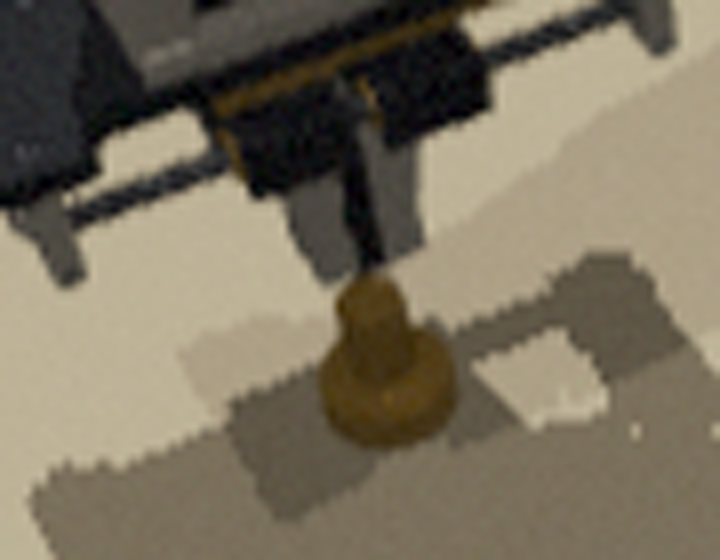

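The picture shows the closed fingertips (crop ~(330,280),(420,245)) level with the knob's top (370,280), about 30 mm higher than stated. I'll rise, open and measure where the tips are.

Request:
jog_arm:
  targets:
    - {"dx": 0, "dy": 0, "dz": -5, "rx": 0, "ry": 0, "rz": 0, "gripper": 1}
    - {"dx": 0, "dy": 0, "dz": -15, "rx": 0, "ry": 0, "rz": 0, "gripper": 1}
    - {"dx": 0, "dy": 0, "dz": -28, "rx": 0, "ry": 0, "rz": 0, "gripper": 0.9}
    - {"dx": 0, "dy": 0, "dz": -36, "rx": 0, "ry": 0, "rz": 0, "gripper": 0.6}
    - {"dx": 0, "dy": 0, "dz": -40, "rx": 0, "ry": 0, "rz": 0, "gripper": 0.5}
    - {"dx": 0, "dy": 0, "dz": -40, "rx": 0, "ry": 0, "rz": 0, "gripper": 0.5}
    - {"dx": 0, "dy": 0, "dz": -40, "rx": 0, "ry": 0, "rz": 0, "gripper": 0.5}
    - {"dx": 0, "dy": 0, "dz": -40, "rx": 0, "ry": 0, "rz": 0, "gripper": 0.5}

```text
t: 19.82
eef_pos: [0.4338, -0.3253, 0.093]
ee_rot: [3.141, -0.0, -2.834]
force: [0.0, 0.8, 0.8]
width: 0.0353
gripper_force: 0.0
```

```bash
python3 - <<'E'
from h import *
go(.434,-.325,.0432)
R=Rn.from_euler("xyz",arm.get_state()["ee_rot"]);t=arm.get_state()["eef_pos"]
for n in("scene","wrist"):
    f=arm.grab_frame(n);q=R.inv().apply(near(f,t,.07,.055,.25)-t)*1000   # tool coords
    for a in range(-70,45,6):
        m=q[(q[:,2]>=a)&(q[:,2]<a+6)]
        if len(m):print(n,"tool z %d"%a,len(m),"x",m[:,0].min().round(),m[:,0].max().round(),"y",m[:,1].min().round(),m[:,1].max().round())
E
```

```text
move mm [-0.3  0.2 49.8] turn [ 0.0005 -0.0004 -0.    ] pos [ 0.4338 -0.3253  0.093 ] rot [ 3.1411e+00 -4.0000e-04 -2.8340e+00] F [0.  0.8 0.8] w 0.0353 t 19.82
scene tool z -70 6 x -11.0 11.0 y 23.0 27.0
scene tool z -64 12 x -14.0 -3.0 y -20.0 29.0
scene tool z -58 31 x -13.0 3.0 y -36.0 38.0
scene tool z -52 40 x -13.0 9.0 y -34.0 37.0
scene tool z -46 39 x -15.0 5.0 y -33.0 36.0
scene tool z -40 30 x -14.0 8.0 y -33.0 36.0
scene tool z -34 43 x -14.0 12.0 y -32.0 34.0
scene tool z -28 40 x -13.0 11.0 y -31.0 35.0
scene tool z -22 35 x -13.0 12.0 y -31.0 35.0
scene tool z -16 22 x -11.0 7.0 y -31.0 35.0
wrist tool z -70 263 x -5.0 11.0 y -23.0 24.0
wrist tool z -64 244 x -9.0 7.0 y -23.0 24.0
wrist tool z -58 721 x -11.0 3.0 y -23.0 24.0
wrist tool z -52 293 x -9.0 13.0 y -31.0 32.0
wrist tool z -46 533 x -10.0 13.0 y -33.0 34.0
wrist tool z -40 449 x 4.0 13.0 y -35.0 35.0
wrist tool z -34 654 x 2.0 13.0 y -35.0 36.0
wrist tool z -28 499 x -1.0 13.0 y -35.0 35.0
wrist tool z -22 468 x -5.0 13.0 y -35.0 35.0
wrist tool z -16 230 x -7.0 12.0 y -35.0 35.0
wrist tool z -10 2 x 0.0 2.0 y 20.0 20.0
```

The tips are really about 11 mm behind the reported TCP (33 mm off from what was stated). To grip the knob, I need TCP z ≈ 0.011.

Request:
jog_arm:
  targets:
    - {"dx": 0, "dy": 0, "dz": 3, "rx": 0, "ry": 0, "rz": 0, "gripper": 0.3}
    - {"dx": 0, "dy": 0, "dz": 9, "rx": 0, "ry": 0, "rz": 0, "gripper": 0.3}
    - {"dx": 0, "dy": 0, "dz": 17, "rx": 0, "ry": 0, "rz": 0, "gripper": 0.3}
    - {"dx": 0, "dy": 0, "dz": 26, "rx": 0, "ry": 0, "rz": 0, "gripper": 0.3}
    - {"dx": 0, "dy": 0, "dz": 36, "rx": 0, "ry": 0, "rz": 0, "gripper": 0.3}
    - {"dx": 0, "dy": 0, "dz": 46, "rx": 0, "ry": 0, "rz": 0, "gripper": 0.3}
    - {"dx": 0, "dy": 0, "dz": 54, "rx": 0, "ry": 0, "rz": 0, "gripper": 0.3}
    - {"dx": 0, "dy": 0, "dz": 58, "rx": 0, "ry": 0, "rz": 0, "gripper": 0.3}

```text
t: 20.58
eef_pos: [0.4333, -0.3252, 0.0335]
ee_rot: [3.14, -0.002, -2.834]
force: [-0.5, 0.4, -0.2]
width: 0.0613
gripper_force: 0.0
```

Request:
jog_arm:
  targets:
    - {"dx": 0, "dy": 0, "dz": 3, "rx": 0, "ry": 0, "rz": 0, "gripper": 0.3}
    - {"dx": 0, "dy": 0, "dz": 7, "rx": 0, "ry": 0, "rz": 0, "gripper": 0.3}
    - {"dx": 0, "dy": 0, "dz": 11, "rx": 0, "ry": 0, "rz": 0, "gripper": 0.3}
    - {"dx": 0, "dy": 0, "dz": 15, "rx": 0, "ry": 0, "rz": 0, "gripper": 0.3}
    - {"dx": 0, "dy": 0, "dz": 19, "rx": 0, "ry": 0, "rz": 0, "gripper": 0.3}
    - {"dx": 0, "dy": 0, "dz": 21, "rx": 0, "ry": 0, "rz": 0, "gripper": 0.3}
    - {"dx": 0, "dy": 0, "dz": 22, "rx": 0, "ry": 0, "rz": 0, "gripper": 0.3}
    - {"dx": 0, "dy": 0, "dz": 22, "rx": 0, "ry": 0, "rz": 0, "gripper": 0.3}

```text
t: 21.25
eef_pos: [0.4341, -0.3255, 0.0132]
ee_rot: [3.141, -0.0, -2.834]
force: [0.8, -0.1, 0.5]
width: 0.0615
gripper_force: 0.0
```

```bash
python3 - <<'E'
from h import *
go(.434,-.325,.011)
f=arm.grab_frame("scene");R=Rn.from_euler("xyz",arm.get_state()["ee_rot"]);t=arm.get_state()["eef_pos"]
q=R.inv().apply(near(f,t,.07,.006,.25)-t)*1000;q=q[abs(q[:,1])>21.5];print(np.sort(-q[:,2])[:10].round(1))
E
```

```text
move mm [-0.1  0.5  2.2] turn [ 0.0002 -0.0003 -0.    ] pos [ 0.4341 -0.3255  0.0132] rot [ 3.1414e+00 -3.0000e-04 -2.8338e+00] F [ 0.8 -0.1  0.5] w 0.0615 t 21.25
[-7.2 -7.1 -5.7 10.9 12.2 12.9 13.4 13.4 13.5 14.5]
```

Request:
jog_arm:
  force: 30
  targets:
    - {"dx": 0, "dy": 0.3, "dz": 1, "rx": 0, "ry": 0, "rz": 0, "gripper": 0.45}
    - {"dx": 0, "dy": 0.3, "dz": 1, "rx": 0, "ry": 0, "rz": 0, "gripper": 0.55}
    - {"dx": 0, "dy": 0.3, "dz": 1, "rx": 0, "ry": 0, "rz": 0, "gripper": 0.65}
    - {"dx": 0, "dy": 0.3, "dz": 1, "rx": 0, "ry": 0, "rz": 0, "gripper": 0.7}
    - {"dx": 0, "dy": 0.3, "dz": 1, "rx": 0, "ry": 0, "rz": 0, "gripper": 0.75}
    - {"dx": 0, "dy": 0.3, "dz": 1, "rx": 0, "ry": 0, "rz": 0, "gripper": 0.8}
    - {"dx": 0, "dy": 0.3, "dz": 1, "rx": 0, "ry": 0, "rz": 0, "gripper": 0.9}
    - {"dx": 0, "dy": 0.3, "dz": 1, "rx": 0, "ry": 0, "rz": 0, "gripper": 1}

```text
t: 21.97
eef_pos: [0.4343, -0.3253, 0.0125]
ee_rot: [-3.141, 0.0, -2.834]
force: [0.1, -0.8, -0.6]
width: 0.0187
gripper_force: 30.0
```

Request:
jog_arm:
  targets:
    - {"dx": 0, "dy": 0, "dz": 0, "rx": 0, "ry": 0, "rz": 0, "gripper": 1}
    - {"dx": 0, "dy": 0, "dz": 0, "rx": 0, "ry": 0, "rz": 0, "gripper": 1}
    - {"dx": 0, "dy": 0, "dz": 0, "rx": 0, "ry": 0, "rz": 0, "gripper": 1}
    - {"dx": 0, "dy": 0, "dz": 0, "rx": 0, "ry": 0, "rz": 0, "gripper": 1}
    - {"dx": 0, "dy": 0, "dz": 0, "rx": 0, "ry": 0, "rz": 0, "gripper": 1}
    - {"dx": 0, "dy": 0, "dz": 0, "rx": 0, "ry": 0, "rz": 0, "gripper": 1}
    - {"dx": 0, "dy": 0, "dz": 0, "rx": 0, "ry": 0, "rz": 0, "gripper": 1}
    - {"dx": 0, "dy": 0, "dz": 0, "rx": 0, "ry": 0, "rz": 0, "gripper": 1}

```text
t: 22.63
eef_pos: [0.4343, -0.3253, 0.0125]
ee_rot: [-3.141, 0.0, -2.834]
force: [0.9, -2.0, 0.7]
width: 0.0189
gripper_force: 30.0
```

Gripped (19 mm). Lift 170 mm.

Request:
jog_arm:
  targets:
    - {"dx": 0, "dy": 0, "dz": -2, "rx": 0, "ry": 0, "rz": 0, "gripper": 1}
    - {"dx": 0, "dy": 0, "dz": -7, "rx": 0, "ry": 0, "rz": 0, "gripper": 1}
    - {"dx": 0, "dy": 0, "dz": -15, "rx": 0, "ry": 0, "rz": 0, "gripper": 1}
    - {"dx": 0, "dy": 0, "dz": -26, "rx": 0, "ry": 0, "rz": 0, "gripper": 1}
    - {"dx": 0, "dy": 0, "dz": -40, "rx": 0, "ry": 0, "rz": 0, "gripper": 1}
    - {"dx": 0, "dy": 0, "dz": -56, "rx": 0, "ry": 0, "rz": 0, "gripper": 1}
    - {"dx": 0, "dy": 0, "dz": -72, "rx": 0, "ry": 0, "rz": 0, "gripper": 1}
    - {"dx": 0, "dy": 0, "dz": -88, "rx": 0, "ry": 0, "rz": 0, "gripper": 1}

```text
t: 23.3
eef_pos: [0.4337, -0.325, 0.1017]
ee_rot: [3.141, -0.0, -2.834]
force: [1.0, -0.2, -1.3]
width: 0.019
gripper_force: 30.0
```

Request:
jog_arm:
  targets:
    - {"dx": 0, "dy": 0, "dz": -16, "rx": 0, "ry": 0, "rz": 0, "gripper": 1}
    - {"dx": 0, "dy": 0, "dz": -32, "rx": 0, "ry": 0, "rz": 0, "gripper": 1}
    - {"dx": 0, "dy": 0, "dz": -48, "rx": 0, "ry": 0, "rz": 0, "gripper": 1}
    - {"dx": 0, "dy": 0, "dz": -62, "rx": 0, "ry": 0, "rz": 0, "gripper": 1}
    - {"dx": 0, "dy": 0, "dz": -73, "rx": 0, "ry": 0, "rz": 0, "gripper": 1}
    - {"dx": 0, "dy": 0, "dz": -80, "rx": 0, "ry": 0, "rz": 0, "gripper": 1}
    - {"dx": 0, "dy": 0, "dz": -82, "rx": 0, "ry": 0, "rz": 0, "gripper": 1}
    - {"dx": 0, "dy": 0, "dz": -82, "rx": 0, "ry": 0, "rz": 0, "gripper": 1}

```text
t: 23.97
eef_pos: [0.4341, -0.3251, 0.1826]
ee_rot: [-3.141, 0.001, -2.834]
force: [0.4, -0.4, -1.4]
width: 0.0189
gripper_force: 30.0
```

```bash
python3 - <<'E'
from h import *
go(.519,.265,.182)
for n in("scene","wrist"):
    f=arm.grab_frame(n);p=near(f,(.434,-.325),.03,.1,.2);q=p[p[:,2]<.188]
    print(n,len(q),q[:,2].min(),circ(p[p[:,2]<.183],.02))
E
```

```text
move mm [-259.7  536.7    0.7] turn [-0.0001  0.0005 -0.    ] pos [ 0.4341 -0.3251  0.1826] rot [-3.1415e+00  5.0000e-04 -2.8338e+00] F [ 0.4 -0.4 -1.4] w 0.0189 t 23.97
scene 162 0.16983504675981548 [ 0.43259691 -0.32309302]
wrist 1741 0.1711491137504546 [ 0.43371439 -0.32481667]
```

Request:
jog_arm:
  targets:
    - {"dx": -2, "dy": 4, "dz": 0, "rx": 0, "ry": 0, "rz": 0, "gripper": 1}
    - {"dx": -7, "dy": 14, "dz": 0, "rx": 0, "ry": 0, "rz": 0, "gripper": 1}
    - {"dx": -14, "dy": 29, "dz": 0, "rx": 0, "ry": 0, "rz": 0, "gripper": 1}
    - {"dx": -24, "dy": 49, "dz": 0, "rx": 0, "ry": 0, "rz": 0, "gripper": 1}
    - {"dx": -34, "dy": 70, "dz": 0, "rx": 0, "ry": 0, "rz": 0, "gripper": 1}
    - {"dx": -44, "dy": 91, "dz": 0, "rx": 0, "ry": 0, "rz": 0, "gripper": 1}
    - {"dx": -54, "dy": 112, "dz": 0, "rx": 0, "ry": 0, "rz": 0, "gripper": 1}
    - {"dx": -64, "dy": 133, "dz": 0, "rx": 0, "ry": 0, "rz": 0, "gripper": 1}

```text
t: 24.73
eef_pos: [0.4545, -0.1772, 0.182]
ee_rot: [3.141, -0.001, -2.834]
force: [-0.1, 0.3, -1.5]
width: 0.0192
gripper_force: 30.0
```

Request:
jog_arm:
  targets:
    - {"dx": -10, "dy": 21, "dz": 0, "rx": 0, "ry": 0, "rz": 0, "gripper": 1}
    - {"dx": -20, "dy": 42, "dz": 0, "rx": 0, "ry": 0, "rz": 0, "gripper": 1}
    - {"dx": -30, "dy": 63, "dz": 0, "rx": 0, "ry": 0, "rz": 0, "gripper": 1}
    - {"dx": -41, "dy": 84, "dz": 0, "rx": 0, "ry": 0, "rz": 0, "gripper": 1}
    - {"dx": -51, "dy": 105, "dz": 0, "rx": 0, "ry": 0, "rz": 0, "gripper": 1}
    - {"dx": -61, "dy": 126, "dz": 0, "rx": 0, "ry": 0, "rz": 0, "gripper": 1}
    - {"dx": -71, "dy": 147, "dz": 0, "rx": 0, "ry": 0, "rz": 0, "gripper": 1}
    - {"dx": -81, "dy": 168, "dz": 0, "rx": 0, "ry": 0, "rz": 0, "gripper": 1}

```text
t: 25.4
eef_pos: [0.4805, 0.0074, 0.182]
ee_rot: [3.141, -0.001, -2.833]
force: [0.0, -0.4, -1.1]
width: 0.019
gripper_force: 30.0
```

Request:
jog_arm:
  targets:
    - {"dx": -10, "dy": 21, "dz": 0, "rx": 0, "ry": 0, "rz": 0, "gripper": 1}
    - {"dx": -20, "dy": 42, "dz": 0, "rx": 0, "ry": 0, "rz": 0, "gripper": 1}
    - {"dx": -30, "dy": 63, "dz": 0, "rx": 0, "ry": 0, "rz": 0, "gripper": 1}
    - {"dx": -41, "dy": 84, "dz": 0, "rx": 0, "ry": 0, "rz": 0, "gripper": 1}
    - {"dx": -51, "dy": 105, "dz": 0, "rx": 0, "ry": 0, "rz": 0, "gripper": 1}
    - {"dx": -61, "dy": 126, "dz": 0, "rx": 0, "ry": 0, "rz": 0, "gripper": 1}
    - {"dx": -71, "dy": 147, "dz": 0, "rx": 0, "ry": 0, "rz": 0, "gripper": 1}
    - {"dx": -80, "dy": 166, "dz": 0, "rx": 0, "ry": 0, "rz": 0, "gripper": 1}

```text
t: 26.07
eef_pos: [0.5063, 0.1899, 0.1819]
ee_rot: [-3.141, -0.001, -2.833]
force: [0.3, -0.3, -1.2]
width: 0.0193
gripper_force: 30.0
```

Request:
jog_arm:
  targets:
    - {"dx": -9, "dy": 18, "dz": 0, "rx": 0, "ry": 0, "rz": 0, "gripper": 1}
    - {"dx": -17, "dy": 35, "dz": 0, "rx": 0, "ry": 0, "rz": 0, "gripper": 1}
    - {"dx": -24, "dy": 49, "dz": 0, "rx": 0, "ry": 0, "rz": 0, "gripper": 1}
    - {"dx": -30, "dy": 60, "dz": 0, "rx": 0, "ry": 0, "rz": 0, "gripper": 1}
    - {"dx": -33, "dy": 67, "dz": 0, "rx": 0, "ry": 0, "rz": 0, "gripper": 1}
    - {"dx": -35, "dy": 70, "dz": 0, "rx": 0, "ry": 0, "rz": 0, "gripper": 1}
    - {"dx": -35, "dy": 70, "dz": 0, "rx": 0, "ry": 0, "rz": 0, "gripper": 1}
    - {"dx": -35, "dy": 70, "dz": 0, "rx": 0, "ry": 0, "rz": 0, "gripper": 1}

```text
t: 26.73
eef_pos: [0.5191, 0.2648, 0.1823]
ee_rot: [-3.141, -0.0, -2.834]
force: [-0.3, 0.1, -2.0]
width: 0.0191
gripper_force: 30.0
```

```bash
cat > chk.py <<'E'
from h import *
go(.519,.265,.1345)
b=arm.get_state()["eef_pos"][2]-.0125
for n in("scene","wrist","top"):
    f=arm.grab_frame(n);p=near(f,(.519,.265),.035,.02,.25)
    q=p[(p[:,2]>b+.001)&(p[:,2]<b+.014)];k=p[(p[:,2]>b-.006)&(p[:,2]<b+.03)]
    s=p[(p[:,2]>.03)&(p[:,2]<.09)];t=p[(p[:,2]>.102)&(p[:,2]<.118)]
    print(n,"flange",len(q),circ(q,.02) if len(q)>20 else 0,"bottom",k[:,2].min(),"| spool",len(s),circ(s,.024) if len(s)>20 else 0,"| tip",len(t),t.mean(0) if len(t) else 0)
E
python3 chk.py
```

```text
move mm [-0.   0.2 47.8] turn [-0.0002 -0.0004  0.    ] pos [0.5191 0.2648 0.1823] rot [-3.1414e+00 -4.0000e-04 -2.8341e+00] F [-0.3  0.1 -2. ] w 0.0191 t 26.73
scene flange 86 [0.51830038 0.26698931] bottom 0.1687818745272438 | spool 395 [0.51905654 0.26620155] | tip 18 [0.52109014 0.26462033 0.10690389]
wrist flange 424 [0.51899389 0.26470033] bottom 0.17165505238633966 | spool 692 [0.5194272  0.26433121] | tip 84 [0.5167801  0.26297996 0.10651916]
top flange 2 0 bottom 0.17419700064737517 | spool 147 [0.51871266 0.26571896] | tip 20 [0.51482306 0.26420558 0.10663345]
```

Request:
jog_arm:
  targets:
    - {"dx": 0, "dy": -1, "dz": 3, "rx": 0, "ry": 0, "rz": 0, "gripper": 1}
    - {"dx": 0, "dy": -1, "dz": 8, "rx": 0, "ry": 0, "rz": 0, "gripper": 1}
    - {"dx": 0, "dy": -1, "dz": 14, "rx": 0, "ry": 0, "rz": 0, "gripper": 1}
    - {"dx": 0, "dy": -1, "dz": 21, "rx": 0, "ry": 0, "rz": 0, "gripper": 1}
    - {"dx": 0, "dy": -1, "dz": 27, "rx": 0, "ry": 0, "rz": 0, "gripper": 1}
    - {"dx": 0, "dy": -1, "dz": 32, "rx": 0, "ry": 0, "rz": 0, "gripper": 1}
    - {"dx": 0, "dy": -1, "dz": 35, "rx": 0, "ry": 0, "rz": 0, "gripper": 1}
    - {"dx": 0, "dy": -1, "dz": 36, "rx": 0, "ry": 0, "rz": 0, "gripper": 1}

```text
t: 27.55
eef_pos: [0.5192, 0.2642, 0.1455]
ee_rot: [-3.141, -0.001, -2.834]
force: [-0.9, -0.6, -1.3]
width: 0.0192
gripper_force: 30.0
```

Request:
jog_arm:
  targets:
    - {"dx": 0, "dy": 0, "dz": 2, "rx": 0, "ry": 0, "rz": 0, "gripper": 1}
    - {"dx": 0, "dy": 0, "dz": 4, "rx": 0, "ry": 0, "rz": 0, "gripper": 1}
    - {"dx": 0, "dy": 0, "dz": 7, "rx": 0, "ry": 0, "rz": 0, "gripper": 1}
    - {"dx": 0, "dy": 0, "dz": 9, "rx": 0, "ry": 0, "rz": 0, "gripper": 1}
    - {"dx": 0, "dy": 0, "dz": 11, "rx": 0, "ry": 0, "rz": 0, "gripper": 1}
    - {"dx": 0, "dy": 0, "dz": 12, "rx": 0, "ry": 0, "rz": 0, "gripper": 1}
    - {"dx": 0, "dy": 0, "dz": 12, "rx": 0, "ry": 0, "rz": 0, "gripper": 1}
    - {"dx": 0, "dy": 0, "dz": 12, "rx": 0, "ry": 0, "rz": 0, "gripper": 1}

```text
t: 28.22
eef_pos: [0.5195, 0.2644, 0.1344]
ee_rot: [-3.142, -0.0, -2.834]
force: [-0.3, -0.2, -1.2]
width: 0.0187
gripper_force: 30.0
```

Request:
jog_arm:
  targets:
    - {"dx": 0, "dy": 0, "dz": 0, "rx": 0, "ry": 0, "rz": 0, "gripper": 1}
    - {"dx": 0, "dy": 0, "dz": 0, "rx": 0, "ry": 0, "rz": 0, "gripper": 1}
    - {"dx": 0, "dy": 0, "dz": 0, "rx": 0, "ry": 0, "rz": 0, "gripper": 1}
    - {"dx": 0, "dy": 0, "dz": 0, "rx": 0, "ry": 0, "rz": 0, "gripper": 1}
    - {"dx": 0, "dy": 0, "dz": 0, "rx": 0, "ry": 0, "rz": 0, "gripper": 1}
    - {"dx": 0, "dy": 0, "dz": 0, "rx": 0, "ry": 0, "rz": 0, "gripper": 1}
    - {"dx": 0, "dy": 0, "dz": 0, "rx": 0, "ry": 0, "rz": 0, "gripper": 1}
    - {"dx": 0, "dy": 0, "dz": 0, "rx": 0, "ry": 0, "rz": 0, "gripper": 1}

```text
t: 28.88
eef_pos: [0.5195, 0.2644, 0.1343]
ee_rot: [-3.142, -0.0, -2.834]
force: [0.3, -0.0, -1.3]
width: 0.0191
gripper_force: 30.0
```

```bash
python3 chk.py; python3 - <<'E'
from h import *
g=arm.grab_frame("scene");u,v=map(int,proj(g,(.519,.265,.11)));cv2.imwrite("pics/p7.png",cv2.resize(g["frame"][v-45:v+45,u-60:u+60,::-1],None,fx=6,fy=6,interpolation=cv2.INTER_CUBIC))
E
```

```text
move mm [ 0.3  0.8 -0.2] turn [-0.     -0.0001  0.    ] pos [0.5195 0.2644 0.1343] rot [-3.1416e+00 -1.0000e-04 -2.8338e+00] F [ 0.3 -0.  -1.3] w 0.0191 t 28.88
scene flange 78 [0.51855499 0.26658795] bottom 0.12198496014418989 | spool 388 [0.51888292 0.26626276] | tip 14 [0.52202974 0.26097362 0.10496782]
wrist flange 435 [0.51939666 0.26445016] bottom 0.12307625172638384 | spool 1006 [0.51952582 0.26439232] | tip 0 0
top flange 2 0 bottom 0.12597624910456998 | spool 131 [0.51873428 0.26576504] | tip 1 [0.51375434 0.24731174 0.10379642]
```

View pics/p7.png

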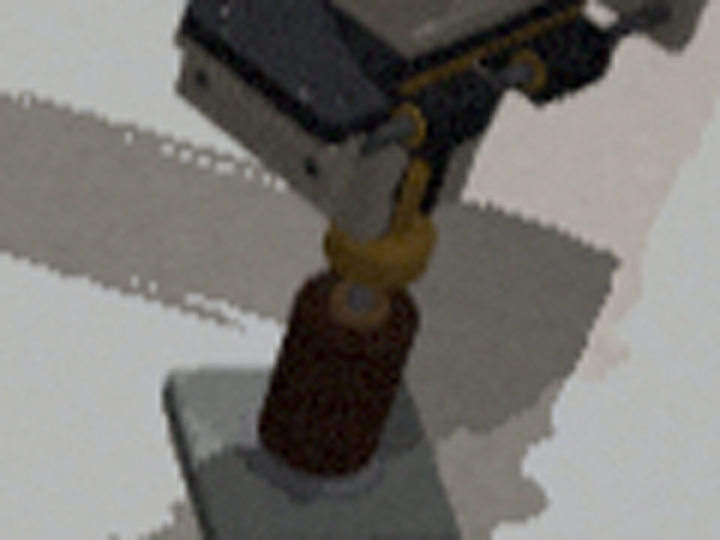

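The cap is held upright at (380,250), centred above the spindle tip at (358,297) with a clear gap, and the spool is seated. Handing in.

```bash
python3 -c "
from station import arm
print(arm.job_done())"
```

```text
the job is handed in; nothing more can be done
None
```

The spool is fully seated on the spindle and released, and the arm is holding the brass cap upright and still, about 1 cm above the spindle tip and centred to within about 1 mm; the first try at gripping the cap missed without moving it, and I handed the job in at about 29 s.

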